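Mount an engraving block on the bench slope and lock it

TASK

Lay the middle-length wooden engraving block flat into the recess of the aluminium block holder where it stands on the table, then set the loaded holder fully home between the brass corner stops of the sloping deck. Then take the T-key from its stand, push it fully into the square socket of the turn-button beside the holder, turn the button clockwise until its arm lies over the holder's rim, and leave the key in it. Leave everything else on the bench undisturbed.

Things in the scene. Friction and masses are not known exactly. Their poses are not given: they have to be found in the camera images.
- block: The block to mount: plain light wood bar 110 x 34 x 32 mm, the middle one in length of three alike (their places are swapped about). Lies flat on the table at the start. Origin: centre of its underside; x along its 110 mm length, y across its 34 mm width, z up.
- block_long: Wrong block, same wood and section, 145 mm long. Origin and axes as the other. Leave it alone.
- block_short: Wrong block, same wood and section, 80 mm long. Origin and axes as the other. Leave it alone.
- holder: Aluminium block holder, a loose shallow tray, 0.24 kg: outside 56 (x) by 132 (y) by 20 mm high, floor and walls 8 mm thick, so its recess is 40 (x) by 116 (y) by 12 mm deep, 3 mm to spare round the block (block's x along the holder's y, either way); 20 mm of the block then stands above the rim. Grip it across its 56 mm at mid-length. Origin: centre of its underside, z up.
- deck: Face of the fixed dark-wood bench slope, tilted 30 degrees, low edge towards the robot, 150 mm (x, -75 to 75) by 250 mm (y, -103 to 147). Origin: on the face at the centre of the holder's seat, 62 mm above the table; x up the slope, y to the left along it, z square out of it. The holder's y goes along the deck's y, either way round.
- seat (a point): Centre of the seat (the deck's origin). Eight brass stops 8 mm high round the seat's four corners leave 62 mm (deck x) by 138 mm (deck y) for the 56 x 132 mm holder; they all lie more than 40 mm from the middle along deck y, so that fingers can reach the holder's long sides at mid-length.
- button (a joint): Turn-button, axis square to the deck, 99 mm from the seat's centre along deck +y. At 0 its arm points up the slope (deck +x); grows in rad as it turns clockwise seen from above; at 1.57 the arm points at the holder (deck -y) and lies 3 mm over its end rim, stops at 1.6. Starts 0.1 to 0.5; stays where left (friction 0.06 N m). Arm 16 mm wide, reaches 38 mm from the axis, 23 to 30 mm above the deck.
- socket (a point): On the button's axis, centre of the mouth of its socket, 34 mm above the deck. The button's steel hub is 34 mm square, its sides parallel and square to the arm; in its top is a 19 mm square socket (3 mm lead-in, sides parallel to the hub's), 24 mm deep, its floor 10 mm above the deck.
- key: Dark steel T-key, 0.2 kg, upright in its stand: square shank 16 x 16 mm, 62 mm long, across its top a T-bar 72 (x) by 16 (y) by 16 mm high; height 78 mm. Origin: centre of the shank's foot, z up the shank; shank sides parallel to x and y. Fits the socket in four ways with 1.5 mm to spare each side, so it has about 0.2 rad of play before it turns the button.
- keystand: Fixed dark wood block 70 x 70 x 40 mm high with an upright 20 mm square hole, 30 mm deep, that holds the key (key foot 10 mm above the table, T-bar 72 to 88 mm above it). Origin: centre of its underside.
- ink: Jar 48 mm across, 75 mm high, bystander. Origin: centre of its underside.
- sealstone: Upright marble seal stone 30 x 30 x 70 mm, bystander. Origin: centre of its underside.
- inkpad: Round white ceramic ink pad 64 mm across, 22 mm high, bystander near the robot. Origin: centre of its underside.
- burnisher: Hand tool 160 mm long lying on the table, bystander. Origin on its underside.
Mind the look-alikes: they are no part of the job. Leave any purple or red look-alike of the block alone.

How it is judged (in metres and radians):
On the way, in this order (a step that is already met when the one before it is completed fails the run):
1. the block lies home in the holder's recess while the holder stands level on the table (x of block in the frame of holder between -0.005 and 0.005 m and y of block in the frame of holder between -0.005 and 0.005 m and z of block in the frame of holder between 0.005 and 0.0105 m and angle between the z axis of block and the z axis of holder, either way round below 0.06 rad and angle between the x axis of block and the y axis of holder, either way round below 0.12 rad and height (world z) of holder below 0.006 m and angle between holder's own z axis and vertical below 0.06 rad), for 0.2 s.
2. the holder, with the block in it, is fully home on the deck (x of block in the frame of holder between -0.005 and 0.005 m and y of block in the frame of holder between -0.005 and 0.005 m and z of block in the frame of holder between 0.005 and 0.0105 m and angle between the z axis of block and the z axis of holder, either way round below 0.06 rad and angle between the x axis of block and the y axis of holder, either way round below 0.12 rad and x of holder in the frame of deck between -0.005 and 0.005 m and y of holder in the frame of deck between -0.005 and 0.005 m and z of holder in the frame of deck between -0.003 and 0.0025 m and angle between the z axis of holder and the z axis of deck, either way round below 0.05 rad and angle between the y axis of holder and the y axis of deck, either way round below 0.1 rad), for 0.2 s.
3. the key is home in the socket, the button not yet turned (x of key in the frame of deck between -0.005 and 0.005 m and y of key in the frame of deck between 0.094 and 0.104 m and z of key in the frame of deck between 0.006 and 0.015 m and angle between the z axis of key and the z axis of deck, either way round below 0.3 rad and value of joint button below 0.9 rad), for 0.1 s.
4. the key, home in the socket, has turned the button's arm over the holder's rim (x of key in the frame of deck between -0.005 and 0.005 m and y of key in the frame of deck between 0.094 and 0.104 m and z of key in the frame of deck between 0.006 and 0.015 m and angle between the z axis of key and the z axis of deck, either way round below 0.3 rad and value of joint button above 1.2 rad), for 0.1 s.
At the end, for the whole second after the job is handed in: Block in the holder's recess (5 mm of centre, on its floor within 2.5 mm); holder home on the deck (5 mm of the seat's centre, flat on it within 2.5 mm, square); key in the socket (foot within 5 mm of its floor, lean under 0.3 rad); button at 1.2 rad or more; all at rest (all of step 2 and all of step 4 and linear speed of each of holder, block, key below 0.02 m/s); the robot touches nothing.
It fails at once if a wrong block was shifted by more than 30 mm (distance of any of block_long, block_short from where it was at the start of the episode above 0.03 m).
It fails at once if another bystander was shifted by more than 30 mm (distance of any of ink, burnisher, inkpad, sealstone from where it was at the start of the episode above 0.03 m).
It fails at once if the jar or the seal stone was tipped (angle between any of ink, sealstone's own z axis and vertical above 0.5 rad).
It also fails if it takes over 72 s, if anything falls off the work surface, if the arm or the gripper's body presses on something with over 40 N, if the wrist force passes 120 N, or if a joint passes its speed limit or range.

ROBOT

A 6-joint arm with a two-finger parallel gripper is mounted at the origin on the work surface. World frame = base frame: x ahead of the robot, y to its left, z up, the work surface at z = 0. Lengths are in mm, angles in rad, forces in N, time in s.
With the tool pointing down it reaches from about 350 to 775 mm from the base axis. Payload 5.5 kg.
Tool frame: the origin (TCP) lies where the fingers leave the gripper's body, on its centre line; the fingertips stand 73 mm ahead of it and the grasp point (between the pads) lies 54 mm ahead of it; z points along the fingers, y is the line along which they close (so a half turn about z gives the same grasp; the last joint's range is limited). The gripper opens to 85 mm and grips with 20 to 120 N. Pads are 22 mm wide; open, the fingers measure 114 mm over their backs; the gripper's body (76 mm by 85 mm) begins 54 mm behind the grasp point. The pads swing forward as they close: fully open they stand 13 mm farther back than shut.
Start: joints at [-1.354, 0.313, 0.046, 1.304, 0, 1.431], TCP at [200.831, -538.824, 303.923] pointing down, gripper open.
Joint ranges: [-2.76, 2.76], [-0.86, 1.69], [-1.03, 1.26], [-2.2, 2.34], [-1.47, 1.5], [-3.14, 3.14]. Speed limits (rad/s): [2.57, 2.57, 3.14, 3.14, 3.14, 3.14].

INTERFACE

Orientations are given as a unit quaternion [x, y, z, w].
In Python, from workcell import status, cams, ticket gives the robot as it stands.
- The arm moves only by the shell command python3 -m pendant 'ROWS' [FORCE]. ROWS is text: rows parted by semicolons, each of 5 numbers parted by spaces: the finger opening in cm, from 0 to 8.54, then the shift along the tool's x, y, z in cm, then the turn about the tool's z in rad. In form: grip x y z twist; .... A call has 1 to 5 rows; each row shifts and turns the commanded pose from where the row before left it, along the tool's axes as they then stand; what a row does not reach is not made up. A row lasts 1/8 s, in which the tool goes at most 62.5 mm and 10.7 degrees, less where a joint would pass 70% of its speed; a pose out of reach is approached as far as the arm can. A call is refused whole if a number of a shift passes 6.25 or a number of a turn 0.188, either way. A call with a gripper value outside its range is refused whole. The fingers move at their own pace and stop on an object; FORCE is the grip in N (left out, the last holds). Time passes only in rows, so rows that do not move let the fingers close. It gives the time, the measured TCP pose, the force, the opening and the grip force at its end, in the units of the state.
- status.read_state(): the state, without advancing time (a new reading comes with each control period).
- cams.capture(name): name is "side" or "top" or "wrist"; returns the picture (400x640x3 uint8, blue, green, red); there is no depth.
- cams.camera_model(name): a dict with "K" (3x3 intrinsics, pixels), "xyz" and "rotation" of the camera in the world; the wrist camera has in their place "tool_from_camera" (4x4, takes a point from camera to tool coordinates, whose origin is the TCP and whose axes are the flange's). Camera axes: x right, y down, z forward; pixel columns grow to the right and rows downward; lengths in mm; the calibration is good to about 2 mm. A picture is of the moment at which its call begins: read the wrist's pose just before it. camera_model takes no time and is no camera call.
- ticket.job_done(): hands the job in; it is judged then, once.
The state is a dict: "clock": time; "q": joint angles; "dq": joint speeds; "joint_torque": joint torques, N m; "eef_pos": TCP position; "ee_rot": TCP orientation; "contact_force": force on the tool from outside, world axes, zero at the start; "wrist_torque": the same for the moment, N m; "width": finger opening in mm; "grasp_force": force on a finger pad.
Only numpy, scipy, OpenCV 4.12 (cv2) and the standard library are available. Lean on these libraries where they do the work, as an engineer would, in place of code of your own. Each camera call takes 0.05 s, during which the arm holds its last target. There are 200 camera calls.

## Working session

There is one attempt and no reset: what is moved stays moved. The work goes in short steps, Python scripts to look and compute and a shell command to move; the robot and the scene stay as the last step left them, time stands still between calls to the robot, and variables do not carry over. Pictures are saved under pics/ and viewed, at most 10 in all, crops included, and the job is handed in when it is done.

```bash
ls; mkdir -p pics
python3 - <<'E'
from workcell import status,cams
import cv2
print(status.read_state())
for n in ("top","side"):
    cv2.imwrite(f"pics/{n}0.png",cams.capture(n)); m=cams.camera_model(n); print(n,m)
print(cams.camera_model("wrist"))
E
```

```text
pics
{'clock': 0.0, 'q': array([-1.35359829e+00,  3.13976659e-01,  4.49862272e-02,  1.30358381e+00,
        4.67733002e-06,  1.43117513e+00]), 'dq': array([ 7.74139449e-04,  7.27863058e-05,  2.80443540e-03,  9.23406826e-05,
       -4.19614958e-04,  1.61687677e-03]), 'joint_torque': array([ 1.45414247e-04, -4.80626643e+01,  2.98533440e+01,  1.95015944e-02,
       -4.05366825e-05, -1.57011321e-06]), 'eef_pos': array([ 200.74449471, -538.42228305,  303.02521447]), 'ee_rot': array([ 9.84126785e-01,  1.77464589e-01, -3.21357842e-05, -8.88381569e-04]), 'contact_force': array([ 0.73173667, -0.64238205,  0.31915202]), 'wrist_torque': array([0.0172922 , 0.01230834, 0.06214212]), 'grasp_force': 0.0, 'width': 85.49282997386783}
top {'K': array([[453.0838126 ,   0.        , 317.54311788],
       [  0.        , 453.0838126 , 201.70219764],
       [  0.        ,   0.        ,   1.        ]]), 'xyz': array([ 385.24071919,  -16.60163454, 1486.09393138]), 'rotation': array([ 0.71331479, -0.69910137,  0.03549459, -0.03434267])}
side {'K': array([[448.65352451,   0.        , 315.99316378],
       [  0.        , 448.65352451, 203.76215434],
       [  0.        ,   0.        ,   1.        ]]), 'xyz': array([221.87992374, 945.12504356, 670.5997756 ]), 'rotation': array([-0.12956395,  0.85705844, -0.49367946,  0.07031786])}
{'K': array([[283.90483573,   0.        , 324.65654094],
       [  0.        , 283.90483573, 207.00398952],
       [  0.        ,   0.        ,   1.        ]]), 'tool_from_camera': array([[ 9.81661455e-05, -9.54263349e-01, -2.98967309e-01,
         7.73783197e+01],
       [ 9.99999815e-01,  2.73060137e-04, -5.43220442e-04,
         3.68432821e-01],
       [ 6.00011412e-04, -2.98967200e-01,  9.54263199e-01,
        -6.97805655e+01],
       [ 0.00000000e+00,  0.00000000e+00,  0.00000000e+00,
         1.00000000e+00]])}
```

View pics/top0.png

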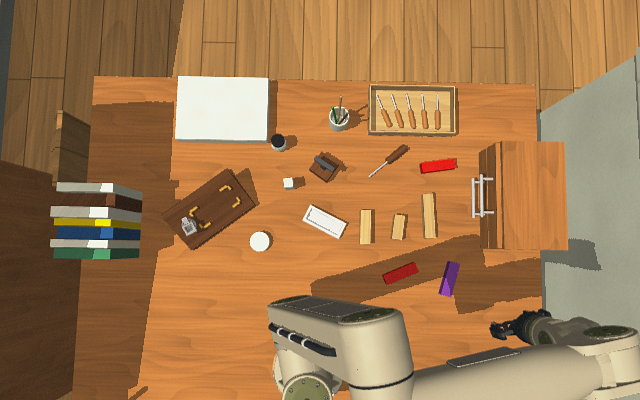

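View pics/side0.png

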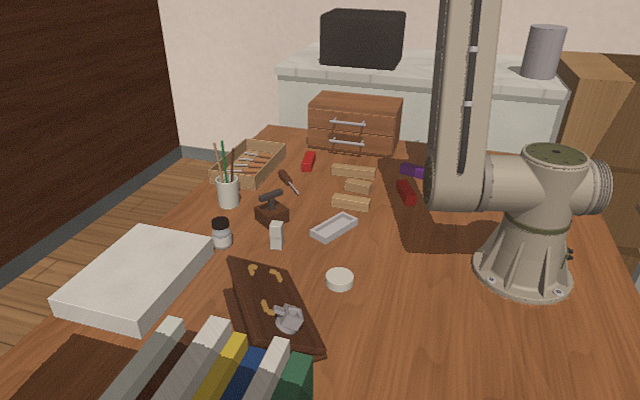

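The top view shows the deck at (210,208) with the button hub at (188,228), the holder at (325,221) and the key in its stand at (323,166). The jar is at (278,143), the seal stone at (290,183), the ink pad at (260,241) and the burnisher at (388,162).

Candidates for the block are light wood bars at (366,226), (399,226) and (430,215), plus red ones at (440,166) and (400,272) and a purple one at (449,279). By apparent length I choose (366,226). I'll measure the lengths and check with a crop.

```bash
cat > h.py <<'E'
import numpy as np,cv2
from scipy.spatial.transform import Rotation as R
from workcell import status,cams
def cam(n,st=None):
    m=cams.camera_model(n)
    if n!="wrist": return m["K"],R.from_quat(m["rotation"]).as_matrix(),np.array(m["xyz"])
    T=np.array(m["tool_from_camera"]); Rt=R.from_quat(st["ee_rot"]).as_matrix()
    return m["K"],Rt@T[:3,:3],Rt@T[:3,3]+st["eef_pos"]
def unproj(c,uv,z,nrm=(0,0,1)):
    "pixel -> point on plane nrm.p=z"
    K,Rc,t=c; n=np.array(nrm,float)
    uv=np.atleast_2d(uv).astype(float); d=(Rc@np.linalg.inv(K)@np.c_[uv,np.ones(len(uv))].T).T
    return t+d*((z-n@t)/(d@n))[:,None]
def proj(c,P):
    K,Rc,t=c; p=(K@Rc.T@(np.atleast_2d(P)-t).T).T
    return p[:,:2]/p[:,2:]
def crop(img,x0,y0,x1,y1,s,name):
    cv2.imwrite(f"pics/{name}.png",cv2.resize(img[y0:y1,x0:x1],None,fx=s,fy=s,interpolation=cv2.INTER_CUBIC))
E
python3 - <<'E'
from h import *
im=cv2.imread("pics/top0.png"); c=cam("top")
hsv=cv2.cvtColor(im,cv2.COLOR_BGR2HSV)
for p in [(366,226),(399,226),(430,215),(325,221),(312,215),(380,226),(345,200)]: print(p,hsv[p[1],p[0]])
print(unproj(c,[(317,201),(188,228)],0))
def seg(mask,z,tag):
    n,l,s,ce=cv2.connectedComponentsWithStats(mask.astype(np.uint8))
    for i in range(1,n):
        if s[i,4]>120 and s[i,4]<3000:
            ys,xs=np.where(l==i); w=unproj(c,np.c_[xs,ys],z)[:,:2].astype(np.float32)
            r=cv2.minAreaRect(w); print(tag,ce[i].round(),np.round(r[0],1),np.round(r[1],1),round(r[2],1))
roi=np.zeros(im.shape[:2],bool); roi[130:260,150:450]=1
H,S,V=[hsv[...,i].astype(int) for i in range(3)]
seg(roi&(S<60)&(V>150),20,"white")
seg(roi&(S>60)&(S<135)&(V>180),32,"wood")
crop(im,160,140,260,260,5,"deck"); crop(im,270,140,450,250,4.4,"mid")
E
```

```text
(366, 226) [ 21 122 238]
(399, 226) [ 19 127 228]
(430, 215) [ 19 127 233]
(325, 221) [ 26   8 241]
(312, 215) [ 23  10 241]
(380, 226) [ 14 171 201]
(345, 200) [ 14 176 209]
[[534.86046952 -15.71243331   0.        ]
 [437.45584904 404.85403762   0.        ]]
white [222. 135.] [745.1 307. ] [ 33.6 300.6] 1.2
white [324. 221.] [467.1 -39. ] [130.8  56.6] 63.9
white [259. 241.] [399.6 168.6] [57.8 58.3] 1.2
wood [415. 131.] [ 768.3 -314.3] [  6.7 259.2] 1.2
wood [429. 216.] [ 492.4 -376.3] [139.7  32.5] 3.1
wood [365. 227.] [ 452.7 -171.4] [106.2  32.1] 0.5
wood [398. 227.] [ 453.8 -277.4] [32.6 77.7] 83.1
```

View pics/deck.png

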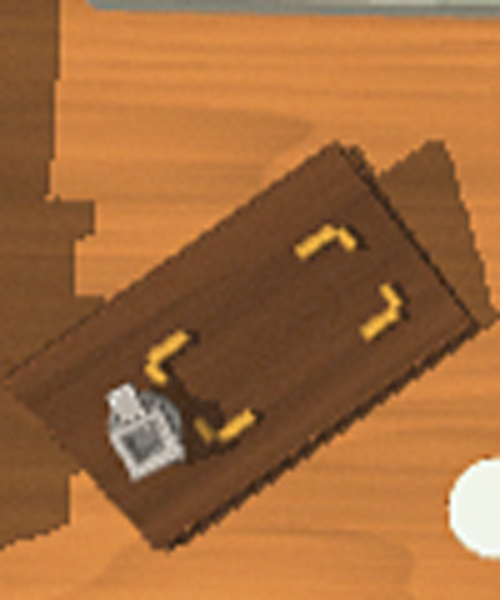

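View pics/mid.png

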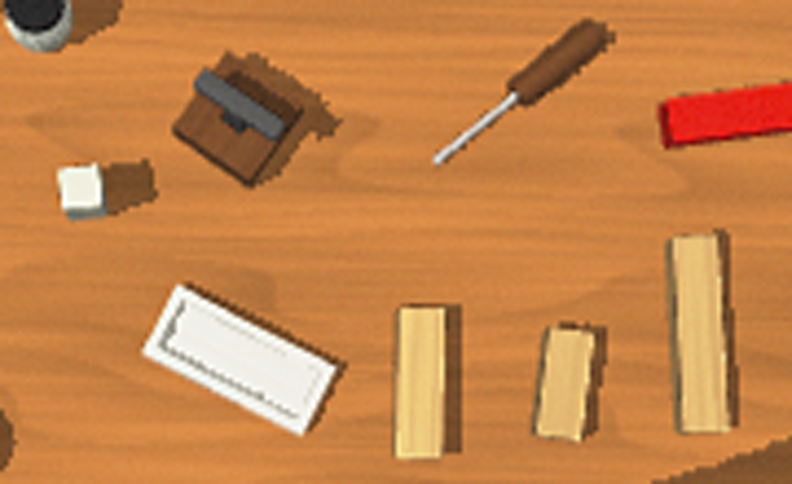

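The middle bar at (366,226) measures about 106 x 32 mm, and the other two about 140 and 78 mm, so my choice holds. In the deck crop the hub is at (143,441) with the arm pointing up at (122,395). The brass corners are near (330,240), (390,310), (170,355) and (230,425). In the mid crop the T-bar runs from (205,80) to (275,130).

The rows only offer a turn about tool z, so I need to know whether the tool can be tilted. I'll fit the deck, then test what happens at the reach limit.

```bash
cat >> h.py <<'E'
def deckT(p):
    "p=x,y,yaw of deck -> R(cols x,y,z), t"
    a=p[2]; u=np.array([np.cos(a),np.sin(a),0]); v=np.array([-np.sin(a),np.cos(a),0]); k=np.array([0,0,1.])
    s,cc=.5,np.sqrt(.75)
    return np.c_[cc*u+s*k, v, cc*k-s*u], np.array([p[0],p[1],62.])
E
python3 - <<'E'
from h import *
from scipy.optimize import least_squares
c=cam("top")
P=np.array([(-75,-103,0),(75,-103,0),(75,147,0),(-75,147,0),(0,99,34)],float)
uv=np.array([(480,322),(340,145),(8,378),(160,545),(143,441)])/5+[160,140]-.4
f=lambda p:(proj(c,P@deckT(p)[0].T+deckT(p)[1])-uv).ravel()
r=least_squares(f,[470,350,.7]); print(r.x,r.fun.round(1))
print("key bar ends",unproj(c,np.array([(205,80),(275,130)])/4.4+[270,140]-.4,88))
E
python3 -m pendant '8 0 6.2 0 0; 8 0 6.2 0 0; 8 0 6.2 0 0; 8 0 6.2 0 0; 8 0 6.2 0 0' 
python3 -c "
from h import *
s=status.read_state();print(s['q'].round(3),R.from_quat(s['ee_rot']).as_matrix().round(3))"
```

```text
[508.26261897 305.73437508   0.64244088] [-0.5  0.2  0.3 -0.6 -0.6 -0.2 -0.5  0.8  1.2 -0.1]
key bar ends [[661.91788068 -10.4971149   88.        ]
 [626.93197308 -60.9069856   88.        ]]
clock: 0.72
eef_pos: [291.4, -784.6, 295.4]
ee_rot: [0.984, 0.177, 0.002, 0.014]
contact_force: [26.4, -78.6, 81.2]
width: 80.0
grasp_force: 0.0
[-1.311  1.014  1.265  1.795  0.002  1.474] [[ 0.937  0.349  0.009]
 [ 0.349 -0.937 -0.027]
 [-0.001  0.028 -1.   ]]
```

```bash
python3 -m pendant '8 0 1 0 0' 
python3 -c "
from h import *
s=status.read_state();print(s['q'].round(3),R.from_quat(s['ee_rot']).as_matrix().round(3))"
```

```text
clock: 0.85
eef_pos: [292.1, -785.4, 276.6]
ee_rot: [0.984, 0.177, 0.001, 0.003]
contact_force: [-0.2, -1.8, -1.7]
width: 79.8
grasp_force: 0.0
[-1.311  1.03   1.252  1.786  0.002  1.474] [[ 0.937  0.349  0.004]
 [ 0.349 -0.937 -0.006]
 [ 0.002  0.007 -1.   ]]
```

```bash
for i in 1 2; do python3 -m pendant '8 0 6.2 0 0; 8 0 6.2 0 0;8 0 6.2 0 0;8 0 6.2 0 0' 
python3 -c "
from h import *
s=status.read_state();print(s['q'].round(4),R.from_quat(s['ee_rot']).as_matrix().round(4)[:,2])"; done
```

```text
clock: 1.35
eef_pos: [325.1, -873.3, 250.4]
ee_rot: [0.978, 0.176, 0.016, 0.108]
contact_force: [0.8, 0.9, -0.8]
width: 80.0
grasp_force: 0.0
[-1.3033  1.0773  1.2648  1.5404  0.0122  1.4828] [ 0.0689 -0.2052 -0.9763]
clock: 1.85
eef_pos: [352.0, -943.5, 253.4]
ee_rot: [0.963, 0.174, 0.03, 0.202]
contact_force: [-0.2, -0.3, -0.5]
width: 79.9
grasp_force: 0.0
[-1.298   1.0994  1.2648  1.326   0.0211  1.4911] [ 0.1278 -0.3782 -0.9169]
```

The tilt builds up when I push outward at the reach limit, so the tool can be tilted. Next I'll see whether pushing inward at the near limit takes it out again.

```bash
cat > s.py <<'E'
from h import *
s=status.read_state();M=R.from_quat(s['ee_rot']).as_matrix()
print('q',s['q'].round(3)); print(M.round(3))
E
python3 -m pendant '8 0 -5.5 -2.4 0; 8 0 -5.5 -2.4 0;8 0 -5.5 -2.4 0;8 0 -5.5 -2.4 0;8 0 -5.5 -2.4 0' 
python3 -m pendant '8 0 -5.5 -2.4 0; 8 0 -5.5 -2.4 0;8 0 -4 -1.8 0;8 0 -3 -1.2 0;8 0 -3 -1.2 0' 
python3 s.py
```

```text
clock: 2.48
eef_pos: [266.6, -715.7, 260.2]
ee_rot: [0.963, 0.174, 0.03, 0.202]
contact_force: [-0.6, -1.7, 0.4]
width: 80.1
grasp_force: 0.0
clock: 3.1
eef_pos: [187.6, -502.5, 259.5]
ee_rot: [0.963, 0.174, 0.03, 0.202]
contact_force: [0.3, -0.1, 0.2]
width: 79.6
grasp_force: 0.0
q [-1.387 -0.002 -0.52   0.645  0.056  1.409]
[[ 0.938  0.323  0.128]
 [ 0.347 -0.858 -0.379]
 [-0.013  0.4   -0.916]]
```

```bash
python3 -m pendant '8 0 -4 -1.8 0; 8 0 -4 -1.8 0;8 0 -3 -1.2 0;8 0 -3 -1.2 0;8 0 -3 -1.2 0' 
python3 s.py
```

```text
clock: 3.72
eef_pos: [123.5, -329.4, 257.8]
ee_rot: [0.963, 0.174, 0.029, 0.202]
contact_force: [-0.0, -0.4, -1.1]
width: 79.9
grasp_force: 0.0
q [-1.511 -0.403 -0.818  0.757  0.104  1.294]
[[ 0.938  0.323  0.127]
 [ 0.347 -0.858 -0.379]
 [-0.014  0.4   -0.917]]
```

```bash
python3 -m pendant '8 0 -3 -1.2 0;8 0 -4.5 -1.8 0;8 0 -5 -1.8 0;8 0 -5 -1.8 0;8 0 -5 -1.5 0' 
python3 s.py
```

```text
clock: 4.35
eef_pos: [47.0, -171.8, 245.5]
ee_rot: [0.967, 0.179, 0.024, 0.18]
contact_force: [-0.6, -0.0, -0.8]
width: 79.8
grasp_force: 0.0
q [-2.312 -0.833 -0.933  1.286  0.316  0.492]
[[ 0.935  0.338  0.111]
 [ 0.355 -0.871 -0.339]
 [-0.018  0.356 -0.934]]
```

```bash
cat > fk.py <<'E'
import numpy as np
from scipy.optimize import least_squares
# q2 q3 q4 x y z
D=np.array([[.314,.045,1.3036,200.7,-538.4,303],[1.03,1.252,1.786,292.1,-785.4,276.6],[1.0773,1.2648,1.5404,325.1,-873.3,250.4],
[1.0994,1.2648,1.326,352,-943.5,253.4],[-.002,-.52,.645,187.6,-502.5,259.5],[-.403,-.818,.757,123.5,-329.4,257.8],[-.833,-.933,1.286,47,-171.8,245.5]])
def fk(p,q2,q3,q4):
    c0,z0,a,al,b,be,L,la,_=p; t=q2-q3+q4   # pi/2 = down
    ang=q2-q3
    return c0+a*np.sin(q2+al)+b*np.cos(ang+be)+L*np.cos(t+la), z0+a*np.cos(q2+al)-b*np.sin(ang+be)-L*np.sin(t+la)
def res(p):
    r,z=fk(p,*D[:,:3].T); rr=np.sqrt(D[:,3]**2+D[:,4]**2-p[8]**2)
    return np.r_[(r-rr)*[1,1,1,1,1,1,.1],z-D[:,5], .02*(p[0]),.02*p[7]*100,p[5]*5]
best=min((least_squares(res,[0,350,x,.1,y,0,200,0,80],max_nfev=5000) for x in(300,400) for y in(300,400)),key=lambda r:r.cost)
p=best.x
if __name__=="__main__":
    print(p.round(3),best.fun.round(1))
    q2,q3=np.meshgrid(np.linspace(-.86,1.69,300),np.linspace(-1.03,1.26,300))
    for tau in (0,.35,.52):
        q4=np.pi/2-tau-q2+q3; ok=(q4<2.34)&(q4>-2.2)
        r,z=fk(p,q2,q3,q4)
        print(tau,[(zz,int(r[ok&(abs(z-zz)<8)].min(initial=9e3)),int(r[ok&(abs(z-zz)<8)].max(initial=-9e3))) for zz in range(100,800,75)])
E
python3 fk.py
```

```text
[-5.51090e+01  2.37087e+02  5.33145e+02  1.60000e-02  4.38113e+02
 -1.32000e-01  3.78644e+02 -3.00000e-03  1.62642e+02] [ 1.2 -1.  -0.2  0.8 -1.4  0.7 -0.8  0.   0.8 -0.3 -0.4 -1.3  2.4 -1.2
 -1.1 -0.  -0.7]
0 [(100, 177, 884), (175, 50, 863), (250, -16, 833), (325, -30, 797), (400, -59, 753), (475, -105, 696), (550, -178, 630), (625, -112, 546), (700, 16, 426), (775, 9000, -9000)]
0.35 [(100, 331, 1020), (175, 236, 1000), (250, 115, 972), (325, 104, 939), (400, 81, 898), (475, 39, 845), (550, -23, 782), (625, -134, 703), (700, -140, 603), (775, -35, 466)]
0.52 [(100, 411, 1084), (175, 336, 1066), (250, 173, 1042), (325, 168, 1011), (400, 150, 971), (475, 115, 924), (550, 60, 865), (625, -26, 792), (700, -197, 702), (775, -121, 579)]fk.py:11: RuntimeWarning: invalid value encountered in sqrt
  r,z=fk(p,*D[:,:3].T); rr=np.sqrt(D[:,3]**2+D[:,4]**2-p[8]**2)
```

```bash
python3 -m pendant '8 0 5 3.9 0;8 0 5 3.9 0;8 0 3.3 3.9 0;8 0 0 3.6 0'
python3 -m pendant '8 0 -4 0 0;8 0 -5 0 0;8 0 -5 0 0;8 0 -5 0 0' 
python3 s.py
```

```text
clock: 4.85
eef_pos: [80.8, -295.8, 166.6]
ee_rot: [0.968, 0.18, 0.025, 0.174]
contact_force: [-0.7, 0.0, 0.1]
width: 79.9
grasp_force: 0.0
clock: 5.35
eef_pos: [15.1, -180.6, 193.2]
ee_rot: [0.972, 0.184, 0.028, 0.141]
contact_force: [-1.0, 0.3, 0.2]
width: 80.1
grasp_force: 0.0
q [-2.37  -0.69  -1.025  1.125  0.267  0.413]
[[ 0.931  0.349  0.107]
 [ 0.365 -0.893 -0.263]
 [ 0.004  0.284 -0.959]]
```

```bash
python3 -m pendant '8 0 5 4 0;8 0 5 4 0;8 0 0 2 0'
python3 -m pendant '8 0 -4 0 0;8 0 -4 2 0;8 0 -4 2 0;8 0 -4 2 0;8 0 -4 2 0' 
python3 s.py
```

```text
clock: 5.72
eef_pos: [39.3, -272.8, 154.2]
ee_rot: [0.973, 0.184, 0.031, 0.133]
contact_force: [-0.7, 1.2, 0.0]
width: 79.8
grasp_force: 0.0
clock: 6.35
eef_pos: [-54.8, -171.9, 162.3]
ee_rot: [0.976, 0.189, 0.052, 0.09]
contact_force: [-0.9, 0.5, 0.2]
width: 80.0
grasp_force: 0.0
q [-2.652 -0.457 -1.024  1.051  0.203  0.102]
[[ 0.923  0.36   0.136]
 [ 0.379 -0.912 -0.156]
 [ 0.067  0.196 -0.978]]
```

```bash
python3 -m pendant '8 4.5 3.5 2 0;8 4.5 3.5 2 0;8 4.5 3.5 2 0;8 4.5 3.5 2 0;8 4.5 3.5 2 0'
python3 -m pendant '8 -1.6 -4.8 0 0;8 -1.6 -4.8 0.5 0;8 -1.6 -4.8 1 0;8 -1.6 -4.8 1 0' 
python3 s.py
```

```text
clock: 6.98
eef_pos: [122.1, -247.0, 143.2]
ee_rot: [0.977, 0.188, 0.052, 0.083]
contact_force: [-1.6, -2.1, 1.6]
width: 79.6
grasp_force: 0.0
clock: 7.48
eef_pos: [6.5, -159.4, 171.9]
ee_rot: [0.978, 0.193, 0.052, 0.055]
contact_force: [-0.9, -0.0, 0.6]
width: 80.0
grasp_force: 0.0
q [-2.327 -0.547 -1.024  1.115  0.15   0.425]
[[ 0.92   0.371  0.124]
 [ 0.383 -0.92  -0.087]
 [ 0.081  0.127 -0.989]]
```

```bash
python3 -m pendant '3 5.3 1.9 1.6 0;3 5.3 1.9 2.8 0;3 5.3 1.9 2.8 0;3 5.3 1.9 2.8 0'
python3 -m pendant '3 -1.6 -2.5 0.2 0;3 -2.7 -4.2 0.5 0;3 -2.7 -4.2 0.5 0;3 -2.7 -4.2 0.5 0' 
python3 s.py
```

```text
clock: 7.98
eef_pos: [132.4, -179.7, 150.4]
ee_rot: [0.979, 0.19, 0.05, 0.047]
contact_force: [-0.9, -0.2, 0.5]
width: 30.1
grasp_force: 0.0
clock: 8.48
eef_pos: [27.8, -134.9, 177.1]
ee_rot: [0.98, 0.194, 0.044, 0.029]
contact_force: [-1.6, -0.9, -0.4]
width: 30.1
grasp_force: 0.0
q [-2.216 -0.607 -1.024  1.181  0.103  0.534]
[[ 0.921  0.377  0.098]
 [ 0.382 -0.923 -0.04 ]
 [ 0.076  0.074 -0.994]]
```

```bash
python3 -m pendant '3 5.3 1.9 1.6 0;3 5.3 1.9 1.6 0;3 5.3 1.9 1.6 0;3 5.3 1.9 2 0;3 5.3 1.9 2 0'
python3 s.py
```

```text
clock: 9.1
eef_pos: [185.8, -146.0, 146.6]
ee_rot: [0.98, 0.192, 0.043, 0.027]
contact_force: [-1.2, -2.0, 0.8]
width: 30.1
grasp_force: 0.0
q [-1.081 -0.329 -0.999  0.823  0.067  1.677]
[[ 0.923  0.374  0.095]
 [ 0.378 -0.925 -0.037]
 [ 0.074  0.07  -0.995]]
```

```bash
python3 -m pendant '3 4 1.4 2.4 0;3 0.8 0.4 2.6 0;3 -3 -2.8 1 0;3 -3 -2.8 1 0;3 -3 -2.8 1 0'
python3 s.py
```

```text
clock: 9.72
eef_pos: [172.4, -139.8, 124.2]
ee_rot: [0.981, 0.194, 0.024, -0.002]
contact_force: [-1.1, 0.1, -0.2]
width: 29.9
grasp_force: 0.0
q [-1.102 -0.266 -1.025  0.803  0.047  1.649]
[[ 0.924  0.381  0.046]
 [ 0.38  -0.925  0.013]
 [ 0.048  0.006 -0.999]]
```

```bash
python3 -m pendant '3 -4 -0.5 1 0;3 -3.6 -0.5 0.8 0;5 0 0 -6 0.187;7 3 0 -5 0.187'
python3 s.py
```

```text
clock: 10.22
eef_pos: [130.3, -175.9, 230.6]
ee_rot: [1.0, 0.016, 0.018, -0.014]
contact_force: [0.4, -1.1, -1.1]
width: 65.8
grasp_force: 0.0
q [-1.354 -0.373 -0.797  1.167  0.041  1.756]
[[ 0.999  0.032  0.036]
 [ 0.031 -0.999  0.028]
 [ 0.037 -0.027 -0.999]]
```

```bash
python3 -m pendant '8 6.2 0 0 0;8 6.2 0 0 0;8 6.2 0 0 0;8 6.2 0 0 0;8 6.2 0 1 0'
python3 -m pendant '8 0 0 0 0'
cat > seg.py <<'E'
from h import *
import sys
s=status.read_state(); im=cams.capture("wrist"); c=cam("wrist",s)
hsv=cv2.cvtColor(im,cv2.COLOR_BGR2HSV); H,S,V=[hsv[...,i].astype(int) for i in range(3)]
def seg(mask,z,tag,lo=400):
    n,l,st,ce=cv2.connectedComponentsWithStats(cv2.morphologyEx(mask.astype(np.uint8),cv2.MORPH_OPEN,np.ones((3,3))))
    for i in range(1,n):
        if st[i,4]>lo:
            ys,xs=np.where(l==i); w=unproj(c,np.c_[xs,ys],z)[:,:2].astype(np.float32)
            r=cv2.minAreaRect(w); print(tag,ce[i].round(),st[i,:4],np.round(r[0],1),np.round(r[1],1),round(r[2],1))
if __name__=="__main__":
    cv2.imwrite(f"pics/{sys.argv[1]}.png",im)
    print(s['eef_pos'].round(1)); seg((S>50)&(S<140)&(V>170),32,"wood"); seg((S<50)&(V>150),20,"white")
E
python3 seg.py w1
```

```text
clock: 10.85
eef_pos: [434.7, -161.6, 230.9]
ee_rot: [0.999, 0.023, 0.02, -0.015]
contact_force: [-0.6, -1.3, 1.1]
width: 79.9
grasp_force: 0.0
clock: 10.98
eef_pos: [435.4, -161.6, 228.8]
ee_rot: [0.999, 0.025, 0.019, -0.016]
contact_force: [-0.6, 0.4, -0.6]
width: 79.8
grasp_force: 0.0
[ 435.4 -161.6  228.8]
wood [316. 170.] [241 102 125 144] [ 464.4 -132.2] [132.9 114.1] 0.1
wood [162. 187.] [111 138 113  96] [447.1  -1.6] [129.8  48.7] 63.2
wood [446. 215.] [426 190  43  47] [ 437.2 -275.7] [34.  44.1] 83.1
white [19. 13.] [ 0  0 41 28] [596.3 126.1] [21.1 35.4] 2.3
white [213. 165.] [142 108 141 113] [468.6 -40.1] [133.2  57.2] 63.6
white [ 24. 219.] [  0 191  53  56] [399.8 165.4] [55.9 63.4] 75.7
```

View pics/w1.png

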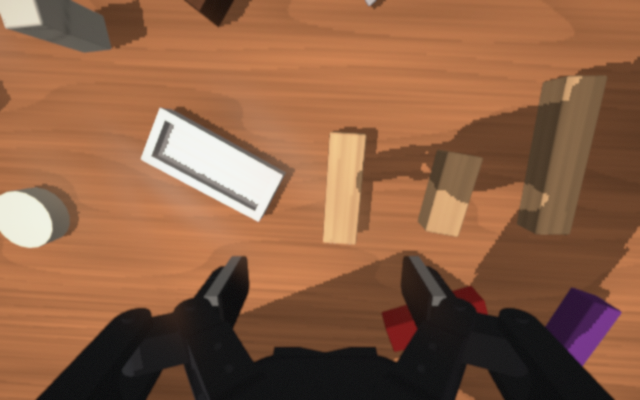

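The middle bar is at (345,188) with corners near (331,132), (364,133), (355,244) and (324,242). The holder is at (212,165).

Run:
```python
from h import *
st=status.read_state(); c=cam("wrist",st)
w=unproj(c,[(331,132),(364,133),(355,244),(324,242)],32); print(w.round(1),w.mean(0))
e=w[0]-w[3]+w[1]-w[2];print(np.degrees(np.arctan2(e[1],e[0])))
d=np.array([453,-171.4,34+54])-(st['eef_pos']);M=R.from_quat(st['ee_rot']).as_matrix();print(M.T@d,np.degrees(np.arctan2(M[1,0],M[0,0])))
```

```text
[[ 505.5 -157.3   32. ]
 [ 506.1 -187.5   32. ]
 [ 396.7 -187.7   32. ]
 [ 396.9 -156.1   32. ]] [ 451.28688638 -172.1497786    32.        ]
-0.2696338546210447
[ 14.23246386  15.47964107 141.10564492] 2.719264916891794
```

```bash
python3 -m pendant '8 0.6 0.9 3.5 0.047;8 0.5 0.9 3.5 0;8 0 0 3.5 0;8 0 0 3.5 0;4 0 0 0.1 0' 60
python3 -m pendant '2.5 0 0 0 0;2.5 0 0 0 0;2.5 0 0 0 0'
python3 s.py
```

```text
clock: 11.65
eef_pos: [445.0, -173.8, 86.7]
ee_rot: [1.0, -0.002, 0.016, -0.018]
contact_force: [-0.2, 0.2, 0.4]
width: 64.0
grasp_force: 0.0
clock: 12.02
eef_pos: [448.2, -175.3, 89.9]
ee_rot: [1.0, -0.001, 0.019, -0.016]
contact_force: [-1.9, -0.0, 6.2]
width: 32.4
grasp_force: 60.1
q [-0.562  0.303 -0.545  0.708  0.047  2.582]
[[ 0.999 -0.001  0.037]
 [-0.003 -0.999  0.032]
 [ 0.037 -0.032 -0.999]]
```

```bash
python3 -m pendant '2.5 0 0 -3 0;2.5 0 0 -4 -0.185;2.5 0 0 -2 -0.185;2.5 0 0 0 -0.185;2.5 0 0 0 -0.185'
python3 -m pendant '2.5 4 -1 0 -0.185;2.5 4 -1.1 0 -0.185; 2.5 4 -1.1 0 0;2.5 0 -1.1 0 0;2.5 0 0 0 0'
python3 s.py
python3 - <<'E'
from h import *
st=status.read_state();M=R.from_quat(st['ee_rot']).as_matrix();g=st['eef_pos']+54*M[:,2]
print(g,st['width'],np.degrees(np.arctan2(M[1,0],M[0,0])),M.T@(np.array([468,-39.5,0])-g))
cv2.imwrite("pics/w2.png",cams.capture("wrist"))
E
```

```text
clock: 12.65
eef_pos: [444.6, -177.9, 179.4]
ee_rot: [0.931, 0.363, 0.023, -0.008]
contact_force: [0.9, -0.4, -1.1]
width: 32.3
grasp_force: 60.4
clock: 13.28
eef_pos: [479.7, -58.8, 183.4]
ee_rot: [0.85, 0.526, 0.024, -0.005]
contact_force: [-0.4, 0.3, -1.5]
width: 32.2
grasp_force: 60.3
q [-0.309  0.194 -0.421  0.933  0.043  1.724]
[[ 0.445  0.895  0.035]
 [ 0.894 -0.446  0.034]
 [ 0.046  0.016 -0.999]]
[481.56415763 -56.9954646  129.49262464] 32.249666322471825 63.55543792211034 [  3.7000489  -22.00801154 129.46186526]
```

View pics/w2.png

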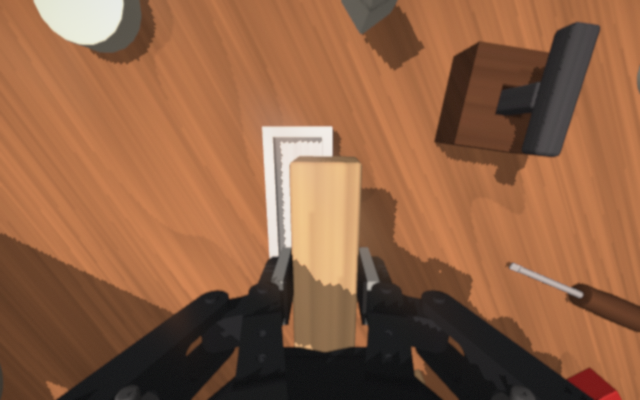

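The held block's far end shows at (326,158), and the holder's far rim corners are at (263,127) and (332,126).

Run:
```python
from h import *
st=status.read_state(); c=cam("wrist",st);M=R.from_quat(st['ee_rot']).as_matrix();g=st['eef_pos']+54*M[:,2]
a=np.radians(63.6);A=np.array([[np.cos(a),np.sin(a),0],[np.sin(a),-np.cos(a),0],[0,0,-1]])
print("block end rel g",(A@(unproj(c,[(293,158),(359,158)],127.5)-g).T).T.round(1))
print("holder end rel g",(A@(unproj(c,[(263,127),(332,126)],20)-g).T).T.round(1))
```

```text
block end rel g [[ 60.  -13.2   1.9]
 [ 59.9  16.5   1.9]]
holder end rel g [[ 75.3 -46.5 109.4]
 [ 76.    8.7 109.4]]
```

```bash
python3 -m pendant '2.5 0.2 -1.1 0 0;2.5 -0.1 -1.1 2.5 0;2.5 0 0 2.5 0;2.5 0 0 1.5 0;2.5 0 0 0 0'
python3 - <<'E'
from h import *
st=status.read_state();M=R.from_quat(st['ee_rot']).as_matrix();g=st['eef_pos']+54*M[:,2]
print(M.T@(np.array([468,-39.5,g[2]])-g))
im=cams.capture("wrist");cv2.imwrite("pics/w3f.png",im);crop(im,230,60,430,260,3,"w3")
E
```

```text
clock: 13.95
eef_pos: [462.0, -46.3, 116.4]
ee_rot: [0.851, 0.525, 0.023, -0.007]
contact_force: [-0.2, -0.5, -1.3]
width: 32.7
grasp_force: 60.2
[6.26209914 1.66397022 0.3059685 ]
```

View pics/w3.png

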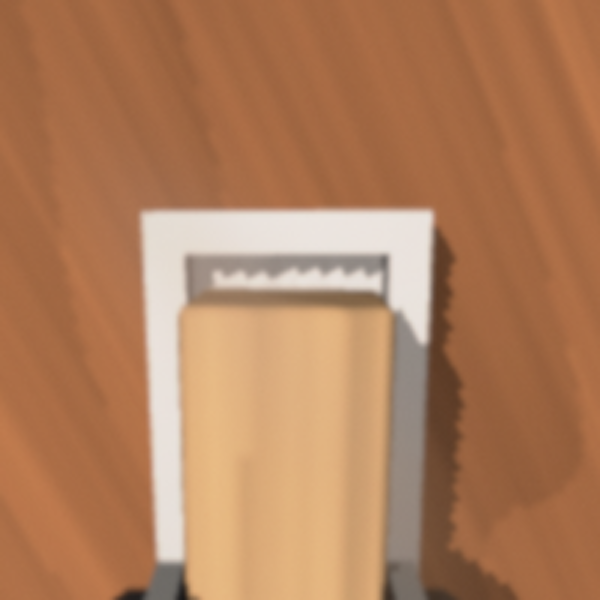

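The block's top front corners are at crop (183,308) and (388,308), and the holder's far outer corners at (141,210) and (434,210). Laterally it looks centred, but it needs to go a bit forward.

Run:
```python
from h import *
st=status.read_state(); c=cam("wrist",st);M=R.from_quat(st['ee_rot']).as_matrix();g=st['eef_pos']+54*M[:,2]
a=np.radians(63.6);A=np.array([[np.cos(a),np.sin(a),0],[np.sin(a),-np.cos(a),0],[0,0,-1]])
f=lambda uv,z:print((A@(unproj(c,np.array(uv)/3+[230,60]-.33,z)-g).T).T.round(1).tolist())
f([(183,308),(388,308)],58.4); f([(141,210),(434,210)],20); f([(187,255),(388,255)],20);f([(205,292),(375,291)],26.4)
```

```text
[[57.7, -14.5, 4.9], [57.6, 17.0, 4.9]]
[[72.6, -26.0, 43.3], [72.5, 30.6, 43.3]]
[[64.1, -17.5, 43.3], [64.0, 21.9, 43.3]]
[[57.5, -13.6, 36.9], [57.6, 18.7, 36.9]]
```

```bash
python3 -m pendant '2.5 0.4 0.03 0 0;2.5 0 0 0 0;2.5 -0.04 0 0.9 0;2.5 -0.04 0 0.8 0;2.5 0 0 0 0'; python3 s.py
```

```text
clock: 14.62
eef_pos: [464.8, -42.5, 99.5]
ee_rot: [0.85, 0.526, 0.023, -0.006]
contact_force: [0.1, 0.8, -1.3]
width: 32.8
grasp_force: 60.3
q [-0.285  0.263 -0.574  0.714  0.043  1.749]
[[ 0.446  0.895  0.032]
 [ 0.894 -0.447  0.035]
 [ 0.046  0.013 -0.999]]
```

```bash
python3 -m pendant '4.5 0 0 0 0;8 0 0 0 0;8 0.1 0 0 0;8 0 0 1.1 0;8 0 0 0.9 0'
python3 -m pendant '5 0 0 0 0;4.5 0 0 0 0;4.5 0 0 0 0;4.5 0 0 0 0' 60
python3 s.py; python3 -c "
from h import *
im=cams.capture('wrist');cv2.imwrite('pics/w4f.png',im);crop(im,200,60,440,300,2,'w4')"
```

```text
clock: 15.25
eef_pos: [466.6, -41.1, 79.9]
ee_rot: [0.85, 0.526, 0.024, -0.006]
contact_force: [0.5, 0.9, -0.5]
width: 80.1
grasp_force: 0.0
clock: 15.75
eef_pos: [466.6, -41.1, 80.5]
ee_rot: [0.85, 0.526, 0.023, -0.006]
contact_force: [0.1, 0.6, -1.8]
width: 54.1
grasp_force: 63.7
q [-0.281  0.291 -0.594  0.663  0.043  1.753]
[[ 0.446  0.895  0.034]
 [ 0.894 -0.447  0.034]
 [ 0.046  0.015 -0.999]]
```

View pics/w4.png

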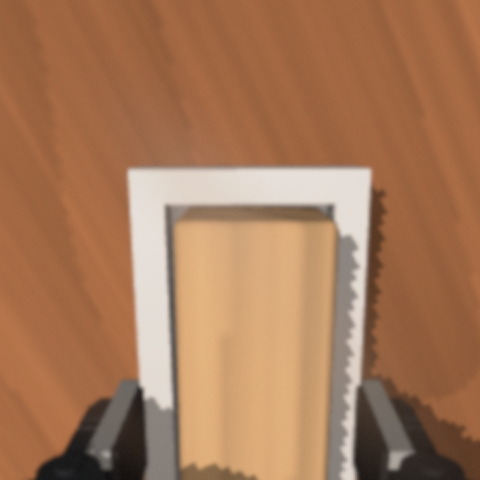

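The block sits in the recess and the holder is gripped. I'll lift, turn it to the deck heading, then tilt at the reach limit.

```bash
python3 -c "
from h import *
np.save('Rg.npy',R.from_quat(status.read_state()['ee_rot']).as_matrix())"
python3 -m pendant '4.5 0 0 -5 0;4.5 0 0 -6 0;4.5 3 1.5 -4.5 -0.184;4.5 3 1.5 -4.5 -0.184;4.5 3.5 1.5 -4.5 -0.184'
python3 -m pendant '4.5 3.5 2 -4.5 -0.184;4.5 3.5 2 -4.5 -0.184;4.5 4 3 -3 -0.184;4.5 4 4.5 0 0;4.5 4 4.5 0 0'
python3 s.py
```

```text
clock: 16.42
eef_pos: [526.5, 28.9, 331.7]
ee_rot: [0.673, 0.739, 0.024, 0.001]
contact_force: [1.0, -0.2, -3.4]
width: 54.0
grasp_force: 66.1
clock: 17.05
eef_pos: [582.2, 268.7, 461.0]
ee_rot: [0.448, 0.894, 0.023, 0.008]
contact_force: [1.5, -0.5, -2.8]
width: 53.9
grasp_force: 66.1
q [0.299 0.453 0.636 1.71  0.023 1.23 ]
[[-0.598  0.801  0.035]
 [ 0.802  0.597  0.034]
 [ 0.007  0.049 -0.999]]
```

```bash
python3 -m pendant '4.5 4.5 2 0 0;4.5 4.5 2 0 0;4.5 4 2.5 0 0;4.5 0 3 0 0;4.5 0 3 0 0'
python3 -m pendant '4.5 0 3 0 0;4.5 0 4 0 0;4.5 0 5 0 0;4.5 0 5 0 0'
python3 s.py
```

```text
clock: 17.68
eef_pos: [595.5, 441.2, 457.3]
ee_rot: [0.447, 0.894, 0.027, 0.01]
contact_force: [40.5, 25.7, 16.5]
width: 54.5
grasp_force: 66.6
clock: 18.18
eef_pos: [659.5, 488.2, 412.5]
ee_rot: [0.447, 0.89, 0.077, 0.038]
contact_force: [-0.3, -0.7, -2.4]
width: 54.1
grasp_force: 67.4
q [0.534 0.871 1.264 1.793 0.02  1.466]
[[-0.598  0.79   0.136]
 [ 0.802  0.589  0.104]
 [ 0.002  0.171 -0.985]]
```

```bash
cat > tgt.py <<'E'
from h import *
import sys
yaw=np.array([508.3,305.7,.6424]) if not __import__('os').path.exists('deck.npy') else np.load('deck.npy')
Rd,t=deckT(yaw)
a=np.radians(63.6); y=np.array([np.cos(a),np.sin(a),0]); z=np.array([0,0,1.]); Rh=np.c_[np.cross(y,z),y,z]
Rt=Rd@Rh.T@np.load('Rg.npy')
s=status.read_state(); M=R.from_quat(s['ee_rot']).as_matrix()
if __name__=="__main__":
    print('z now',M[:,2].round(3),'z tgt',Rt[:,2].round(3),'rotvec err in tool',R.from_matrix(M.T@Rt).as_rotvec().round(3))
E
python3 -m pendant '4.5 0 5.5 -1 0;4.5 0 5.5 -1 0;4.5 0 5.5 -1 0;4.5 0 5.5 -1 0;4.5 0 5.5 -1 0'
python3 tgt.py
```

```text
clock: 18.8
eef_pos: [727.1, 540.3, 417.8]
ee_rot: [0.441, 0.877, 0.169, 0.088]
contact_force: [-0.0, -0.0, -3.7]
width: 53.9
grasp_force: 67.4
z now [ 0.302  0.218 -0.928] z tgt [ 0.383  0.344 -0.858] rotvec err in tool [-0.156  0.052 -0.002]
```

```bash
python3 -m pendant '4.5 5 3 0 0;4.5 3 5 -1 0;4.5 0.5 5.5 -1 0;4.5 0.5 4.5 -1 0'
python3 tgt.py
```

```text
clock: 19.3
eef_pos: [710.7, 629.9, 446.0]
ee_rot: [0.433, 0.863, 0.233, 0.116]
contact_force: [-0.1, 0.1, -3.7]
width: 54.1
grasp_force: 67.5
z now [ 0.402  0.301 -0.865] z tgt [ 0.383  0.344 -0.858] rotvec err in tool [-0.012  0.045  0.001]
```

Run:
```python
from h import *
im=cv2.imread("pics/top0.png"); c=cam("top"); hsv=cv2.cvtColor(im,cv2.COLOR_BGR2HSV);H,S,V=[hsv[...,i].astype(int) for i in range(3)]
m=np.zeros(H.shape,bool); m[175:235,180:245]=1
m&=(H>17)&(H<32)&(S>110)&(V>120)
Rd,t=deckT([508.3,305.7,.6424])
n,l,st,ce=cv2.connectedComponentsWithStats(m.astype(np.uint8))
for i in range(1,n):
    if st[i,4]<6: continue
    ys,xs=np.where(l==i); q=(unproj(c,np.c_[xs,ys],Rd[:,2]@t+8,Rd[:,2])-t)@Rd
    print(st[i,4],ce[i].round(1),'x',q[:,0].min().round(1),q[:,0].max().round(1),'y',q[:,1].min().round(1),q[:,1].max().round(1))
```

```text
34 [224.9 187.6] x 18.2 38.6 y -73.1 -42.4
31 [236.2 202.2] x -37.7 -14.7 y -72.5 -42.1
33 [192.2 211. ] x 17.3 37.6 y 45.6 77.6
20 [206.8 224.8] x -38.9 -29.9 y 45.9 68.4
9 [200.3 225.3] x -29.3 -17.3 y 71.2 76.3
```

```bash
cat > tcp.py <<'E'
from tgt import *
np.save('deck.npy',np.array([507.2,307.2,.651]))
Rg=np.load('Rg.npy'); eg=np.array([466.6,-41.1,80.5]); K=cams.camera_model("wrist")
c=cam("wrist",dict(ee_rot=R.from_matrix(Rg).as_quat(),eef_pos=eg))
w=unproj(c,np.array([(128,170),(371,169)])/2+[200,60]-.25,20); 
hc=w.mean(0)-66*y; hc[2]=0; rel=Rg.T@(hc-eg); 
Rd,t=deckT(np.load('deck.npy'))
def holder_now(s):  # holder centre in deck frame, from tool
    M=R.from_quat(s['ee_rot']).as_matrix(); return Rd.T@(s['eef_pos']+M@rel-t),M
if __name__=="__main__":
    print('hc',hc.round(1),'rel',rel.round(1)); h,M=holder_now(s); print('holder in deck',h.round(1))
    print('R err tool',R.from_matrix(M.T@Rd@Rh.T@Rg).as_rotvec().round(3))
    for H in (80,0): print(H,'shift tool mm',(M.T@Rd@(np.array([0,0,H])-h)).round(1))
E
python3 tcp.py
```

```text
hc [468.6 -40.9   0. ] rel [-2.6  0.5 80.5]
holder in deck [502.2 130.5  73.4]
R err tool [-0.012  0.05  -0.006]
80 shift tool mm [-134.6 -501.1   -7.4]
0 shift tool mm [-134.3 -501.3   72.6]
```

```bash
python3 -m pendant '4.5 -1 -4.5 0 0;4.5 -1.7 -5.9 0 0;4.5 -1.7 -5.9 0 0;4.5 -1.7 -5.9 0 0;4.5 -1.7 -5.9 0 0'
python3 -m pendant '4.5 -1.7 -5.9 0 0;4.5 -1.7 -5.9 0 0;4.5 -1.7 -5 0 0;4.5 -0.5 -5 0 0;4.5 0 0 0 0'
python3 tcp.py
python3 - <<'E'
from tcp import *
im=cams.capture("wrist"); cv2.imwrite("pics/w5.png",im); s=status.read_state(); c=cam("wrist",s)
hsv=cv2.cvtColor(im,cv2.COLOR_BGR2HSV);H,S,V=[hsv[...,i].astype(int) for i in range(3)]
m=(H>17)&(H<32)&(S>110)&(V>120)
n,l,st,ce=cv2.connectedComponentsWithStats(m.astype(np.uint8))
for i in range(1,n):
    if st[i,4]<40: continue
    ys,xs=np.where(l==i); q=(unproj(c,np.c_[xs,ys],Rd[:,2]@t+8,Rd[:,2])-t)@Rd
    print(st[i],ce[i].round(1),'x',q[:,0].min().round(1),q[:,0].max().round(1),'y',q[:,1].min().round(1),q[:,1].max().round(1))
E
```

```text
clock: 19.92
eef_pos: [593.8, 456.8, 333.5]
ee_rot: [0.433, 0.863, 0.233, 0.117]
contact_force: [0.7, -0.9, -3.0]
width: 54.0
grasp_force: 67.4
clock: 20.55
eef_pos: [470.9, 297.3, 219.1]
ee_rot: [0.435, 0.864, 0.227, 0.113]
contact_force: [-0.7, 0.5, -3.6]
width: 53.7
grasp_force: 67.4
hc [468.6 -40.9   0. ] rel [-2.6  0.5 80.5]
holder in deck [48.  11.3 73. ]
R err tool [-0.025  0.049 -0.01 ]
80 shift tool mm [-11.9 -47.9  -6.5]
0 shift tool mm [-11.6 -47.1  73.5]
```

View pics/w5.png

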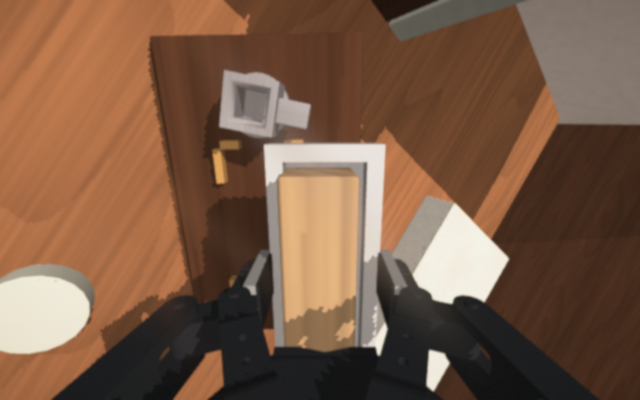

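The view shows the block still in the holder, the hub at (250,103) with its socket, the low-left brass stop at (220,160), and deck corners at (152,37) and (362,35).

```bash
cat > brass.py <<'E'
from tcp import *
def run(im,s):
    c=cam("wrist",s); hsv=cv2.cvtColor(im,cv2.COLOR_BGR2HSV);H,S,V=[hsv[...,i].astype(int) for i in range(3)]
    m=(H>13)&(H<32)&(S>120)&(V>90)
    n,l,st,ce=cv2.connectedComponentsWithStats(m.astype(np.uint8))
    for i in range(1,n):
        if st[i,4]<40 or st[i,4]>2500: continue
        ys,xs=np.where(l==i); q=(unproj(c,np.c_[xs,ys],Rd[:,2]@t+8,Rd[:,2])-t)@Rd
        if abs(q[:,:2].mean(0)).max()<100: print(st[i],'x',q[:,0].min().round(1),q[:,0].max().round(1),'y',q[:,1].min().round(1),q[:,1].max().round(1))
    return c
if __name__=="__main__":
    im=cv2.imread("pics/w5.png"); c=run(im,s)
    print(cv2.cvtColor(im,cv2.COLOR_BGR2HSV)[[160,165,145],[217,220,230]])
    print(((unproj(c,[(152,37),(362,35)],Rd[:,2]@t,Rd[:,2])-t)@Rd).round(1).tolist())
    # hub top corners z=34
    print(((unproj(c,[(224,70),(285,78),(275,137),(220,131)],Rd[:,2]@t+34,Rd[:,2])-t)@Rd).round(1).tolist())
E
python3 brass.py
python3 -m pendant '4.5 -0.6 -2.4 0 0;4.5 -0.6 -2.4 0 0;4.5 0 0 0 0'
python3 -c "
from tcp import *
import brass
im=cams.capture('wrist');cv2.imwrite('pics/w6.png',im);brass.run(im,s)"; python3 tcp.py
```

```text
[212 140  28  45 658] x -30.9 -9.0 y 40.6 73.9
[229 276   7  11  47] x -30.3 -24.1 y -50.6 -40.7
[[ 16 149 224]
 [ 16 149 224]
 [ 16 151 149]]
[[-64.7, 143.6, -0.0], [81.2, 143.2, 0.0]]
[[-6.1, 117.2, 34.0], [30.8, 112.4, 34.0], [22.4, 77.3, 34.0], [-12.9, 81.5, 34.0]]
clock: 20.98
eef_pos: [451.0, 266.2, 200.6]
ee_rot: [0.433, 0.863, 0.232, 0.116]
contact_force: [-0.7, -0.2, -3.2]
width: 53.8
grasp_force: 67.5
[334 120  29  22 361] x 17.3 38.1 y 60.1 75.2
[261 123  27  33 258] x -37.0 -17.0 y 50.6 73.6
hc [468.6 -40.9   0. ] rel [-2.6  0.5 80.5]
holder in deck [11.6 -1.7 74.6]
R err tool [-0.011  0.051 -0.007]
80 shift tool mm [  1.6 -11.6  -5.5]
0 shift tool mm [  2.  -11.9  74.5]
```

```bash
python3 -m pendant '4.5 0.2 -1.1 1.5 0;4.5 0 0 2.5 0;4.5 0 0 1.6 0;4.5 0 0 0 0'
python3 tcp.py
```

```text
clock: 21.52
eef_pos: [466.0, 280.5, 146.6]
ee_rot: [0.432, 0.864, 0.232, 0.116]
contact_force: [-0.1, 0.4, -3.6]
width: 54.6
grasp_force: 67.5
hc [468.6 -40.9   0. ] rel [-2.6  0.5 80.5]
holder in deck [ 0.5  0.8 17.3]
R err tool [-0.013  0.05  -0.006]
80 shift tool mm [ -1.1  -0.4 -62.7]
0 shift tool mm [-0.8 -0.5 17.3]
```

```bash
python3 -m pendant '4.5 -0.1 0 1 0;4.5 0 0 0.3 0;4.5 0 0 0 0'
python3 tcp.py
```

```text
clock: 21.9
eef_pos: [470.2, 282.6, 134.8]
ee_rot: [0.433, 0.864, 0.232, 0.116]
contact_force: [-0.4, 0.8, -4.0]
width: 53.8
grasp_force: 67.5
hc [468.6 -40.9   0. ] rel [-2.6  0.5 80.5]
holder in deck [-1.6 -0.   4.7]
R err tool [-0.015  0.05  -0.006]
80 shift tool mm [ -0.3   1.6 -75.3]
0 shift tool mm [0.  1.6 4.7]
```

```bash
python3 -m pendant '4.5 0 0.2 0.2 0;4.5 0 0 0 0'
python3 -m pendant '4.5 0 0 0.15 0;4.5 0 0 0.1 0;4.5 0 0 0 0'
python3 tcp.py
```

```text
clock: 22.15
eef_pos: [472.5, 284.3, 134.3]
ee_rot: [0.433, 0.863, 0.232, 0.116]
contact_force: [-0.7, -0.6, -2.6]
width: 54.0
grasp_force: 67.7
clock: 22.52
eef_pos: [473.6, 284.6, 132.4]
ee_rot: [0.433, 0.863, 0.232, 0.116]
contact_force: [-3.1, -5.8, 4.1]
width: 54.0
grasp_force: 68.5
hc [468.6 -40.9   0. ] rel [-2.6  0.5 80.5]
holder in deck [ 0.7 -0.6  0.7]
R err tool [-0.014  0.051 -0.007]
80 shift tool mm [  0.2  -0.7 -79.3]
0 shift tool mm [ 0.6 -0.7  0.7]
```

```bash
python3 -m pendant '5.8 0 0 0 0;6.2 0 0 0 0;8.4 0 0 0 0;8.4 0 0 0 0'
python3 -m pendant '8.4 0 0 -3 0;8.4 0 0 -4 0;8.4 0 0 -4 0;8.4 -2 0 -3 0;8.4 0 0 0 0'
python3 - <<'E'
from brass import *
im=cams.capture("wrist"); cv2.imwrite("pics/w7.png",im); c=run(im,s); print(s['eef_pos'])
tp=cams.capture("top"); cv2.imwrite("pics/top1.png",tp)
hsv=cv2.cvtColor(im,cv2.COLOR_BGR2HSV);S,V=hsv[...,1].astype(int),hsv[...,2].astype(int)
m=((S<55)&(V>110)).astype(np.uint8)
n,l,st,ce=cv2.connectedComponentsWithStats(m)
for i in range(1,n):
    if st[i,4]>300:
        ys,xs=np.where(l==i);q=(unproj(c,np.c_[xs,ys],Rd[:,2]@t+20,Rd[:,2])-t)@Rd; r=cv2.minAreaRect(q[:,:2].astype(np.float32)); print(st[i],np.round(r[0],1),np.round(r[1],1),round(r[2],1))
E
```

```text
clock: 23.02
eef_pos: [473.5, 285.2, 132.1]
ee_rot: [0.433, 0.864, 0.232, 0.116]
contact_force: [0.2, -0.7, -1.0]
width: 84.0
grasp_force: 0.0
clock: 23.65
eef_pos: [430.7, 226.5, 256.0]
ee_rot: [0.433, 0.863, 0.233, 0.118]
contact_force: [-0.1, 0.7, -0.4]
width: 84.0
grasp_force: 0.0
[338  97  23  38 402] x 17.0 38.4 y 41.6 75.3
[281  98  23  37 297] x -37.0 -15.8 y 42.2 74.8
[287 215   5  26 103] x -37.3 -32.9 y -69.8 -40.9
[337 214  21  32 267] x 16.7 38.1 y -76.5 -40.5
[293 242  15   4  49] x -31.4 -16.1 y -75.9 -72.2
[430.67656121 226.48067165 256.04562455]
[  518     0   122   118 11915] [227.8 101.7] [129.1  91.7] 0.1
[ 296   38   70   54 2332] [10.3 98.3] [36.7 59.2] 78.0
[ 289  106   63  136 3297] [-1.2  0.7] [133.1  56.8] 89.0
[  349   166   160   186 13331] [ 119.  -102.9] [217.2 109.9] 64.6
[  98  200   81   69 4306] [-190.2  -57.8] [89.  70.3] 16.6
[198 259  37  49 483] [-118.1 -113.1] [71.4 16.6] 61.3
[323 328  36  23 542] [  19.2 -191.7] [41.5 30.1] 9.7
[241 335  32  27 590] [ -80.5 -201.6] [33.6 36.7] 24.5
```

The holder is seated, measured at deck (-1.2, 0.7) and square, and the button is at about 0.18 rad. Now I'll take the tilt out at the low near limit.

```bash
python3 -m pendant '6 3 -3.2 0 0;3 3 -3.2 1 0;2 3 -3.2 2 0;2 3 -3.2 2 0'
python3 -m pendant '2 0 -3 0 0;2 0 -4.5 0 0;2 0 -5 0 0;2 0 -5 0 0'
python3 s.py
```

```text
clock: 24.25
eef_pos: [294.0, 278.6, 154.3]
ee_rot: [0.434, 0.865, 0.225, 0.112]
contact_force: [12.0, 10.9, 3.4]
width: 20.0
grasp_force: 0.0
clock: 24.75
eef_pos: [219.3, 237.8, 169.1]
ee_rot: [0.44, 0.877, 0.172, 0.089]
contact_force: [0.5, 0.7, 0.8]
width: 19.7
grasp_force: 0.0
q [ 0.556 -0.365 -1.028  0.518  0.028  1.491]
[[-0.597  0.741  0.308]
 [ 0.802  0.554  0.224]
 [-0.005  0.381 -0.925]]
```

```bash
python3 -m pendant '2 0 -5 2.5 0;2 0 -5 2.5 0;2 0 -5 2.5 0;2 0 -5 2.5 0'
python3 s.py
```

```text
clock: 25.25
eef_pos: [149.7, 230.8, 147.6]
ee_rot: [0.448, 0.886, 0.102, 0.07]
contact_force: [-0.3, -0.0, 0.3]
width: 20.1
grasp_force: 0.0
q [ 0.752 -0.338 -1.028  0.64  -0.06   1.681]
[[-0.589  0.779  0.215]
 [ 0.807  0.578  0.119]
 [-0.032  0.243 -0.969]]
```

```bash
python3 -m pendant '2 -5.5 1 1.5 0;2 -5.5 1 1.5 0;2 0.6 -4 1 0;2 0.6 -5 1 0;2 0.6 -5 1 0'
python3 s.py
```

```text
clock: 25.88
eef_pos: [164.7, 137.2, 164.6]
ee_rot: [0.45, 0.889, 0.066, 0.046]
contact_force: [-0.4, 0.6, 0.0]
width: 19.8
grasp_force: 0.0
q [ 0.27  -0.484 -1.027  0.871  0.036  1.21 ]
[[-0.59   0.795  0.141]
 [ 0.807  0.586  0.077]
 [-0.022  0.159 -0.987]]
```

```bash
python3 -m pendant '2 -0.4 2.6 3 0;2 -0.4 2.8 3 0;2 0 -4 1 0;2 0 -4.5 1.2 0;2 0 -4.5 1.2 0'
python3 s.py
```

```text
clock: 26.5
eef_pos: [171.6, 131.1, 144.5]
ee_rot: [0.45, 0.892, 0.034, 0.024]
contact_force: [1.0, -0.9, 0.0]
width: 19.8
grasp_force: 0.0
q [ 0.251 -0.376 -1.028  0.838  0.019  1.188]
[[-0.593  0.802  0.074]
 [ 0.805  0.592  0.039]
 [-0.013  0.082 -0.997]]
```

Once more, then to the key.

```bash
python3 -m pendant '2 0 3 2.5 0;2 0 1.5 1.5 0;2 0 -4 1 0;2 0 -4.5 1 0;2 0 -3 1 0'
python3 s.py
```

```text
clock: 27.12
eef_pos: [163.7, 124.9, 135.9]
ee_rot: [0.451, 0.892, 0.009, 0.008]
contact_force: [0.7, -1.0, -0.3]
width: 20.1
grasp_force: 0.0
q [ 0.25  -0.333 -1.028  0.852  0.002  1.186]
[[-0.593  0.805  0.023]
 [ 0.805  0.593  0.008]
 [-0.007  0.023 -1.   ]]
```

```bash
python3 -m pendant '4 0 2 -5 0.177;6 0 4 -4 0.177;6 0 5.5 -2 0.177;6 0 5.8 -1 0.177;6 0 5.8 0 0.177'
python3 -m pendant '6 0 5.8 0 0.177;6 0 5.8 0 0.177;6 0 4 0 0;6 0 0 0 0'
python3 s.py
python3 - <<'E'
from h import *
s=status.read_state();im=cams.capture("wrist");cv2.imwrite("pics/w8.png",im);c=cam("wrist",s)
M=R.from_quat(s['ee_rot']).as_matrix()
print('key centre px',proj(c,[[644.4,-35.7,88],[662,-10.5,88],[627,-61,88]]).round())
print('shift',M.T@(np.array([644.4,-35.7,134])-s['eef_pos']))
E
```

```text
clock: 27.75
eef_pos: [384.4, 171.6, 261.7]
ee_rot: [0.791, 0.612, 0.013, 0.004]
contact_force: [-0.4, -0.0, 0.5]
width: 60.0
grasp_force: 0.0
clock: 28.25
eef_pos: [526.0, 108.2, 262.7]
ee_rot: [0.886, 0.463, 0.012, 0.002]
contact_force: [-0.3, -0.4, 0.0]
width: 60.1
grasp_force: 0.0
q [ 0.05   0.239 -0.156  1.152  0.007  2.228]
[[ 0.571  0.821  0.023]
 [ 0.821 -0.571  0.009]
 [ 0.02   0.014 -1.   ]]
key centre px [[507. 261.]
 [513. 231.]
 [502. 289.]]
shift [-53.25844932 177.46633171 130.2206164 ]
```

```bash
python3 -m pendant '6 -2.7 5.5 0 0;6 -2.7 5.5 0 0;6 -3 5.5 0 0;6 0 1.2 0 0;6 0 0 0 0'
python3 - <<'E'
from h import *
s=status.read_state();im=cams.capture("wrist");cv2.imwrite("pics/w8.png",im);c=cam("wrist",s)
M=R.from_quat(s['ee_rot']).as_matrix()
p=proj(c,[[644.4,-35.7,88],[662,-10.5,88],[627,-61,88]]).round(); print('key px',p)
u,v=p[0].astype(int); u0,v0=max(0,u-100),max(0,v-75);print(u0,v0); crop(im,u0,v0,u0+200,v0+150,4,"w8c")
E
```

```text
clock: 28.92
eef_pos: [621.0, -59.7, 265.5]
ee_rot: [0.886, 0.464, 0.013, 0.001]
contact_force: [-0.7, -0.3, -1.0]
width: 59.9
grasp_force: 0.0
key px [[327. 175.]
 [328. 139.]
 [327. 208.]]
227 100
```

View pics/w8c.png

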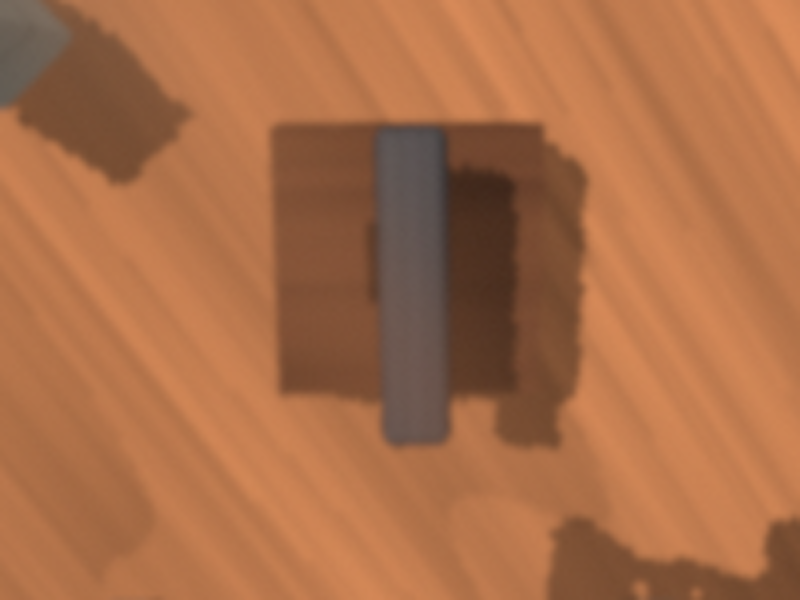

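The T-bar's top spans crop (378–444, 127) to (385–450, 443), nearly parallel to the tool's x axis.

Run:
```python
from h import *
s=status.read_state();c=cam("wrist",s);M=R.from_quat(s['ee_rot']).as_matrix()
w=unproj(c,np.array([(411,128),(417,443)])/4+[227,100]-.4,88); m=w.mean(0);e=w[0]-w[1]; az=np.arctan2(e[1],e[0])
print(m,np.linalg.norm(e),az,'tool az',np.arctan2(M[1,0],M[0,0]))
m[2]=79; print((M.T@(m-s['eef_pos'])-[0,0,54]).round(1)); np.save('keyaz.npy',az)
```

```text
[647.04760013 -34.53844257  88.        ] 69.8716460542437 0.9913208118488575 tool az 0.9672341278030334
[ 31.    5.4 133.7]
```

```bash
python3 -m pendant '6 1.5 0.25 3 -0.02;6 1.5 0.25 3.5 0;6 0 0 3.5 0;6 0 0 3.3 0;3 0 0 0 0' 60
python3 -m pendant '1 0 0 0 0;1 0 0 0 0;1 0 0 0 0'
python3 s.py
```

```text
clock: 29.6
eef_pos: [642.7, -34.4, 132.0]
ee_rot: [0.88, 0.474, 0.011, -0.0]
contact_force: [-0.6, -0.2, 1.0]
width: 43.1
grasp_force: 0.0
clock: 29.98
eef_pos: [646.3, -36.7, 136.9]
ee_rot: [0.881, 0.473, 0.015, 0.002]
contact_force: [-1.4, 2.5, 6.9]
width: 14.9
grasp_force: 60.1
q [-0.186  0.523 -0.056  0.966  0.016  1.969]
[[ 0.551  0.834  0.029]
 [ 0.834 -0.552  0.01 ]
 [ 0.024  0.018 -1.   ]]
```

```bash
python3 -c "
from h import *
s=status.read_state();np.savez('kg.npz',M=R.from_quat(s['ee_rot']).as_matrix(),p=s['eef_pos'])"
python3 -m pendant '1 0 0 -4 0;1 0 0 -6 0;1 0 0 -5.5 -0.175;1 0 0 -5.5 -0.175;1 0 0 -5.5 -0.175'
python3 -m pendant '1 4.9 -1.2 -1 -0.175;1 5.1 -0.4 -1 -0.175;1 5.1 0.5 0 -0.175;1 4.9 1.4 0 -0.175;1 4.6 2.2 0 -0.175'
python3 -m pendant '1 4.1 3 0 -0.175;1 3.6 3.7 0 -0.175;1 2.9 4.2 0 -0.175;1 2.1 4.6 0 -0.175;1 -2.5 2 0 -0.175'
python3 s.py
```

```text
clock: 30.6
eef_pos: [638.4, -40.1, 402.0]
ee_rot: [0.726, 0.687, 0.013, 0.006]
contact_force: [2.3, -1.4, -2.9]
width: 14.9
grasp_force: 59.0
clock: 31.22
eef_pos: [589.9, 211.5, 421.2]
ee_rot: [0.367, 0.93, 0.009, 0.011]
contact_force: [1.2, 0.8, -1.5]
width: 15.0
grasp_force: 59.1
clock: 31.85
eef_pos: [574.8, 432.4, 424.0]
ee_rot: [-0.065, 0.998, 0.005, 0.014]
contact_force: [2.1, 0.3, -1.8]
width: 15.0
grasp_force: 59.1
q [ 0.535  0.663  0.9    1.779 -0.005  0.405]
[[-0.991 -0.13   0.027]
 [-0.129  0.992  0.011]
 [-0.028  0.007 -1.   ]]
```

```bash
cat > key.py <<'E'
from h import *
k=np.load('kg.npz'); az=float(np.load('keyaz.npy')); dk=np.load('deck.npy')
if len(dk)==3: Rd,t=deckT(dk)
th=.18
x=np.array([np.cos(az),np.sin(az),0]); Rk=np.c_[x,np.cross([0,0,1],x),[0,0,1]]
foot=np.array([646.4,-34.9,10.]); rel=k['M'].T@(foot-k['p']); rel[1]-= rel[1]-(k['M'].T@np.array([0,0,10-k['p'][2]]))[1]*0 if False else 0
Rrel=k['M'].T@Rk
s=status.read_state(); M=R.from_quat(s['ee_rot']).as_matrix()
kr=M@Rrel; kp=Rd.T@(s['eef_pos']+M@rel-t)
best=min((R.from_matrix(M.T@Rd@R.from_euler('z',-th+j*np.pi/2).as_matrix()@Rrel.T).as_rotvec() for j in range(4)),key=np.linalg.norm)
if __name__=="__main__":
    print('foot in deck',kp.round(1),'key z in deck',(Rd.T@kr[:,2]).round(3),'rotvec err tool',best.round(3),'rel',rel.round(1),'q6',s['q'][5].round(2))
    for tz in (60,34,10): print(tz,'shift tool',(M.T@Rd@(np.array([0.5,98.6,tz])-kp)).round(1))
E
python3 -m pendant '1 -2.5 1.5 0 -0.175;1 -2.5 1 0 -0.175;1 -3 0.5 0 0;1 -4 0.7 -0.5 0;1 -5 0.9 -0.5 0'
python3 -m pendant '1 -5 0.9 -0.8 0;1 -5.3 1 -1 0;1 -5.3 1 -1 0;1 -5.3 1 -1 0;1 -5.3 1 -1 0'
python3 key.py
```

```text
clock: 32.48
eef_pos: [655.2, 488.7, 390.7]
ee_rot: [-0.23, 0.971, 0.019, 0.06]
contact_force: [0.8, -0.3, -1.2]
width: 14.4
grasp_force: 59.3
clock: 33.1
eef_pos: [721.2, 543.1, 388.0]
ee_rot: [-0.228, 0.96, 0.057, 0.154]
contact_force: [-0.6, -0.1, -2.5]
width: 14.5
grasp_force: 59.3
foot in deck [410.6  51.8   1.3] key z in deck [0.173 0.043 0.984] rotvec err tool [-0.075 -0.164  0.003] rel [ -1.6  -3.3 126.8] q6 0.09
60 shift tool [415.4 -28.1  20.9]
34 shift tool [410.5 -26.6  46.4]
10 shift tool [406.1 -25.3  70. ]
```

```bash
python3 - <<'E'
s=open('key.py').read()
i=s.index("rel[1]-="); j=s.index("\n",i)
s=s[:i]+"rel[1]=0"+s[j:]
s=s.replace("Rrel=k['M'].T@Rk","z=k['M'].T@[0,0,1.]; z[1]=0; z/=np.linalg.norm(z); Rrel=np.c_[np.cross([0,1.,0],z)*-1,[0,-1.,0],z]")
open('key.py','w').write(s)
E
python3 -m pendant '1 -5.3 1.5 -1 0;1 -5.3 1.5 -1 0;1 -5.3 1.5 -1 0'
python3 key.py; python3 -c "
from key import *
print(np.linalg.det(Rrel),Rrel.round(2))"
```

```text
clock: 33.48
eef_pos: [744.0, 580.8, 410.9]
ee_rot: [-0.225, 0.947, 0.081, 0.213]
contact_force: [-0.2, 0.2, -1.9]
width: 14.8
grasp_force: 59.4
foot in deck [474.5  70.9  -1.5] key z in deck [0.041 0.028 0.999] rotvec err tool [-0.035 -0.035  0.002] rel [ -1.6   0.  126.8] q6 0.11
60 shift tool [474.2 -58.1 -31.2]
34 shift tool [472.6 -57.1  -5.2]
10 shift tool [471.2 -56.3  18.7]
1.0 [[ 1.    0.    0.02]
 [-0.   -1.    0.  ]
 [ 0.02  0.   -1.  ]]
```

```bash
python3 -m pendant '1 -1 5 0 0;1 -3 4.5 0 0;1 -4 2 -1 0'
python3 key.py
```

```text
clock: 33.85
eef_pos: [702.0, 669.5, 421.1]
ee_rot: [-0.226, 0.937, 0.1, 0.246]
contact_force: [0.4, 0.1, -2.8]
width: 15.0
grasp_force: 59.4
foot in deck [507.1 168.   -3. ] key z in deck [-0.037  0.019  0.999] rotvec err tool [-0.013  0.04   0.007] rel [ -1.6   0.  126.8] q6 0.2
60 shift tool [ 486.  -156.5  -68.7]
34 shift tool [ 486.5 -156.2  -42.7]
10 shift tool [ 486.8 -155.9  -18.7]
```

```bash
python3 -m pendant '1 4.5 -1.5 -1.5 0;1 5.8 -1.9 -1.5 0;1 5.8 -1.9 -1.5 0;1 5.8 -1.9 -1.5 0;1 5.8 -1.9 -0.5 0'
python3 -m pendant '1 5.8 -1.9 0 0;1 5.8 -1.9 0 0;1 5 -1.7 0 0;1 3 -0.6 0 0;1 0 0 0 0'
python3 key.py
```

```text
clock: 34.48
eef_pos: [545.9, 501.7, 352.6]
ee_rot: [-0.224, 0.937, 0.099, 0.249]
contact_force: [0.0, -0.2, -1.9]
width: 14.7
grasp_force: 59.5
clock: 35.1
eef_pos: [421.1, 374.3, 245.6]
ee_rot: [-0.225, 0.938, 0.098, 0.245]
contact_force: [0.2, 0.4, -1.6]
width: 14.8
grasp_force: 59.5
foot in deck [ 70.7 102.9  46.1] key z in deck [-0.035  0.023  0.999] rotvec err tool [-0.016  0.039  0.004] rel [ -1.6   0.  126.8] q6 0.11
60 shift tool [ 68.1 -16.8 -14.6]
34 shift tool [ 68.5 -16.3  11.4]
10 shift tool [ 68.8 -16.   35.4]
```

```bash
python3 -m pendant '1 3.4 -0.8 -0.7 0;1 3.2 -0.8 -0.7 0;1 0 0 0 0'
python3 key.py
python3 - <<'E'
from key import *
q=np.array([.433,.863,.233,.118]); c=cam("wrist",dict(ee_rot=q/np.linalg.norm(q),eef_pos=np.array([430.677,226.481,256.046])))
im=cv2.imread("pics/w7.png")
X,Y=np.meshgrid(np.arange(-60,70,.5),np.arange(60,150,.5))
uv=proj(c,np.c_[X.ravel(),Y.ravel(),np.full(X.size,34)]@Rd.T+t).reshape(*X.shape,2).astype(np.float32)
w=cv2.remap(im,uv[...,0],uv[...,1],cv2.INTER_LINEAR); hsv=cv2.cvtColor(w,cv2.COLOR_BGR2HSV); cv2.imwrite("pics/rect.png",w)
S,V=hsv[...,1].astype(int),hsv[...,2].astype(int)
def sh(m,tag):
    n,l,st,ce=cv2.connectedComponentsWithStats(m.astype(np.uint8))
    for i in range(1,n):
        if st[i,4]>150:
            ys,xs=np.where(l==i); r=cv2.minAreaRect((np.c_[xs,ys]*.5+[-60,60]).astype(np.float32)); print(tag,st[i,4]/4,(ce[i]*.5+[-60,60]).round(1),np.round(r[0],1),np.round(r[1],1),round(r[2],1))
sh((S<60)&(V>120),'metal>120'); sh((S<60)&(V>160),'metal>160'); sh((S<60)&(V<=150)&(V>40),'dark grey'); 
r=slice(40,120,5)
print(V[40:120:5,80:180:5]);
E
```

```text
clock: 35.48
eef_pos: [372.6, 332.5, 223.9]
ee_rot: [-0.225, 0.938, 0.098, 0.246]
contact_force: [0.6, -0.1, -2.1]
width: 14.8
grasp_force: 59.5
foot in deck [ 4.6 99.1 59.3] key z in deck [-0.036  0.022  0.999] rotvec err tool [-0.016  0.04   0.005] rel [ -1.6   0.  126.8] q6 0.09
60 shift tool [ 3.9 -1.2 -0.7]
34 shift tool [ 4.3 -0.8 25.3]
10 shift tool [ 4.7 -0.5 49.3]
metal>120 370.0 [-1.6 63.2] [-1.3 63.5] [53.5  7. ] 0.0
metal>120 1383.75 [ 5.6 95.8] [ 9.1 96. ] [34.8 56.1] 77.8
metal>160 345.0 [-2.2 63. ] [-1.5 63.2] [ 6.5 53. ] 90.0
metal>160 893.25 [ 7.2 95.6] [ 9.3 96.1] [33.3 53.9] 78.1
dark grey 240.0 [-0.8 82.3] [ 6.9 87.8] [30.7 57.1] 78.7
dark grey 472.75 [ 0.9 99.5] [ 0.6 99.3] [21.7 23.2] 78.7
[[ 64  65  75 116 121 111 103  98 111 134 159 178 184 168 102  96  94  93
   92  93]
 [ 65  73  88 109 128 155 172 183 187 189 189 188 188 184 121  97  93  92
   90  93]
 [125 165 181 190 194 195 194 186 181 175 168 157 175 188 131 102 113 137
  157 176]
 [144 191 192 197 197 195 194 186 175 163 146 160 166 189 168 180 186 188
  188 188]
 [121 190 192 185 164 153 140 129 127 1
[... 281 characters left out ...]
 191 193
  192 193]
 [ 83 158 191 185 148 115 129 128 125 127 127 128 126 151 188 175 185 167
  148 128]
 [ 76 140 190 187 154 106 129 126 120 112 102  89 100 131 188 171 101  95
   93  93]
 [ 94 108 185 188 159  97  92  80  74  72  75  79  92 116 182 178 100  95
   92  93]
 [ 96 100 175 189 163  93  80  88  97  95  98 103 114 131 181 186 108  96
   93  92]
 [ 97  98 158 190 167 129 129 133 142 152 167 180 184 191 188 186 122  95
   93  93]
 [ 96  97 135 190 180 179 185 189 193 189 187 185 173 160 135 115  98  95
   92  94]
 [ 96  97 115 187 189 192 190 182 167 144 120 108 102  99 100  97  95  94
   93  94]
 [ 96  96 102 160 146 126 109 101  99  99  99  99 100  99  99  97  95  95
   93  93]]
```

```bash
sed -i 's/th=.18/th=.2/; s/0.5,98.6,tz/0.6,99.1,tz/' key.py
python3 -m pendant '1 0.4 -0.1 1 0.025;1 0 0 1.2 0;1 0 0 0 0'
python3 key.py
```

```text
clock: 35.85
eef_pos: [380.1, 337.8, 201.2]
ee_rot: [-0.214, 0.94, 0.101, 0.244]
contact_force: [0.1, 0.4, -2.3]
width: 14.7
grasp_force: 59.4
foot in deck [ 0.9 98.9 35.1] key z in deck [-0.034  0.022  0.999] rotvec err tool [-0.015  0.038  0.002] rel [ -1.6   0.  126.8] q6 0.11
60 shift tool [  0.   -0.2 -24.9]
34 shift tool [0.4 0.2 1. ]
10 shift tool [ 0.7  0.5 25. ]
```

```bash
python3 -m pendant '1 0.02 0.02 0.5 0;1 0.02 0.02 0.5 0;1 0 0 0 0'
python3 key.py
```

```text
clock: 36.22
eef_pos: [383.3, 340.8, 193.1]
ee_rot: [-0.214, 0.94, 0.101, 0.244]
contact_force: [-0.5, -0.6, -2.3]
width: 15.0
grasp_force: 59.7
foot in deck [ 0.7 99.3 25.9] key z in deck [-0.035  0.022  0.999] rotvec err tool [-0.015  0.039  0.002] rel [ -1.6   0.  126.8] q6 0.12
60 shift tool [ -0.4  -0.7 -34.1]
34 shift tool [-0.  -0.3 -8.1]
10 shift tool [ 0.3  0.  15.9]
```

In the socket with no contact force. Pushing on to the floor.

```bash
python3 -m pendant '1 0 0 0.5 0;1 0 0 0.5 0;1 0 0 0.3 0;1 0 0 0 0'
python3 key.py
python3 -m pendant '1 0 0 0.2 0;1 0 0 0 0'
python3 key.py
```

```text
clock: 36.72
eef_pos: [388.6, 344.5, 182.0]
ee_rot: [-0.214, 0.94, 0.101, 0.244]
contact_force: [-1.2, -0.4, -3.0]
width: 14.9
grasp_force: 59.6
foot in deck [ 0.8 99.  13. ] key z in deck [-0.035  0.022  0.999] rotvec err tool [-0.015  0.039  0.002] rel [ -1.6   0.  126.8] q6 0.12
60 shift tool [ -0.5  -0.6 -47. ]
34 shift tool [ -0.1  -0.2 -21. ]
10 shift tool [0.2 0.1 3. ]
clock: 36.98
eef_pos: [389.3, 345.0, 180.5]
ee_rot: [-0.214, 0.94, 0.101, 0.244]
contact_force: [-1.5, 0.0, -3.0]
width: 14.9
grasp_force: 59.6
foot in deck [ 0.8 99.  11.2] key z in deck [-0.035  0.022  0.999] rotvec err tool [-0.015  0.039  0.002] rel [ -1.6   0.  126.8] q6 0.12
60 shift tool [ -0.5  -0.7 -48.8]
34 shift tool [ -0.1  -0.3 -22.8]
10 shift tool [0.2 0.1 1.2]
```

```bash
python3 -m pendant '1 0 0 0.15 0;1 0 0 0.1 0;1 0 0 0 0'
python3 key.py
```

```text
clock: 37.35
eef_pos: [390.1, 345.6, 179.5]
ee_rot: [-0.214, 0.94, 0.101, 0.245]
contact_force: [-10.1, -7.9, 12.4]
width: 14.7
grasp_force: 62.5
foot in deck [ 1.2 99.   9.9] key z in deck [-0.036  0.022  0.999] rotvec err tool [-0.015  0.04   0.002] rel [ -1.6   0.  126.8] q6 0.12
60 shift tool [ -0.1  -0.8 -50.1]
34 shift tool [  0.3  -0.4 -24.1]
10 shift tool [ 0.7 -0.  -0.1]
```

```bash
python3 -m pendant '1 0 0 -0.05 0.1;1 0 0 0 0.17;1 0 0 0 0.17;1 0 0 0 0.17'
python3 -m pendant '1 0 0 0 0.17;1 0 0 0 0.17;1 0 0 0 0'
python3 key.py
```

```text
clock: 37.85
eef_pos: [389.5, 346.1, 179.5]
ee_rot: [0.08, 0.961, 0.171, 0.202]
contact_force: [-8.1, -2.3, 5.4]
width: 14.9
grasp_force: 61.2
clock: 38.22
eef_pos: [389.7, 346.4, 179.7]
ee_rot: [0.239, 0.934, 0.203, 0.17]
contact_force: [-7.4, -1.4, 5.3]
width: 15.0
grasp_force: 61.1
foot in deck [ 0.7 99.2 10. ] key z in deck [-0.023  0.037  0.999] rotvec err tool [0.003 0.04  0.622] rel [ -1.6   0.  126.8] q6 1.07
60 shift tool [ -0.9   0.1 -50. ]
34 shift tool [ -0.4   0.  -24. ]
10 shift tool [ 0.  -0.1  0. ]
```

```bash
python3 -m pendant '1 0 0 0 0.17;1 0 0 0 0.17;1 0 0 0 0.12;1 0 0 0 0'
python3 key.py
python3 - <<'E'
from key import *
im=cams.capture("wrist"); cv2.imwrite("pics/w10.png",im); cv2.imwrite("pics/top2.png",cams.capture("top")); print(s['wrist_torque'])
E
```

```text
clock: 38.72
eef_pos: [390.1, 346.7, 180.1]
ee_rot: [0.446, 0.855, 0.237, 0.12]
contact_force: [-5.7, -0.4, 4.3]
width: 14.8
grasp_force: 60.8
foot in deck [ 0.8 99.  10. ] key z in deck [-0.013  0.039  0.999] rotvec err tool [0.013 0.037 0.163] rel [ -1.6   0.  126.8] q6 1.53
60 shift tool [ -0.6   0.5 -49.9]
34 shift tool [ -0.2   0.1 -24. ]
10 shift tool [ 0.1 -0.2  0. ]
[0.06717209 1.19722045 0.45741764]
```

```bash
python3 -m pendant '1 0 0 0 0.08;1 0 0 0 0;3 0 0 0 0;5 0 0 0 0;5 0 0 0 0'
python3 -m pendant '5 0 0 -2 0;5 0 0 -4 0;5 0 0 -5 0;5 0 -4 -3 0;5 0 0 0 0'
python3 - <<'E'
from key import *
im=cams.capture("wrist"); cv2.imwrite("pics/w11.png",im); c=cam("wrist",s); tp=cams.capture("top"); cv2.imwrite("pics/top2.png",tp)
print(s['eef_pos'],M[:,0])
def rect(im,c,h):
    X,Y=np.meshgrid(np.arange(-60,60,.5),np.arange(-80,150,.5))
    uv=proj(c,np.c_[X.ravel(),Y.ravel(),np.full(X.size,h)]@Rd.T+t).reshape(*X.shape,2).astype(np.float32)
    return cv2.cvtColor(cv2.remap(im,uv[...,0],uv[...,1],cv2.INTER_LINEAR),cv2.COLOR_BGR2HSV)
def rep(m,tag):
    n,l,st,ce=cv2.connectedComponentsWithStats(m.astype(np.uint8))
    for i in range(1,n):
        if st[i,4]>400:
            ys,xs=np.where(l==i); r=cv2.minAreaRect((np.c_[xs,ys]*.5+[-60,-80]).astype(np.float32)); print(tag,st[i,4]//4,np.round(r[0],1),np.round(r[1],1),round(r[2],1))
for tag,i,cc in(('wrist',im,c),('top',tp,cam('top'))):
    h=rect(i,cc,20); S,V=h[...,1].astype(int),h[...,2].astype(int); rep((S<60)&(V>130),tag+' holder')
    h=rect(i,cc,88); S,V=h[...,1].astype(int),h[...,2].astype(int); rep((S<75)&(V<125)&(V>45),tag+' keybar')
    h=rect(i,cc,40); S,H=h[...,1].astype(int),h[...,0]; rep((S>70)&(S<140)&(H>15)&(H<28),tag+' block')
E
```

```text
clock: 39.45
eef_pos: [390.8, 345.8, 179.3]
ee_rot: [0.48, 0.836, 0.24, 0.111]
contact_force: [0.3, 0.0, 0.9]
width: 50.5
grasp_force: 0.0
clock: 40.08
eef_pos: [300.1, 286.3, 279.7]
ee_rot: [0.48, 0.836, 0.241, 0.111]
contact_force: [-0.1, 0.2, 0.4]
width: 49.8
grasp_force: 0.0
[300.11720843 286.32962072 279.6921079 ] [-0.51516508  0.85592419  0.04470712]
wrist holder 1269 [-20.6   4.2] [136.6  19. ] 89.4
wrist holder 2016 [21.5 36.4] [ 20.8 175.8] 8.6
wrist holder 133 [-17.  103.8] [24.5  8. ] 90.0
wrist keybar 2481 [28.8 -7.2] [ 39.7 122.8] 33.1
wrist keybar 1192 [-11.5 103. ] [71. 27.] 90.0
wrist block 2145 [-7.7  1.8] [106.7  25.9] 87.5
top holder 3991 [ 0.9 27.8] [185.5  63.1] 89.8
top keybar 147 [35.7 65.7] [27.9 16.2] 7.5
top keybar 1903 [ 6.  97.7] [44.6 78.2] 3.8
top block 5090 [-2.7  4.4] [129.1  49. ] 89.7
```

Run:
```python
from key import *
tp=cv2.imread("pics/top2.png"); c=cam("top"); hsv=cv2.cvtColor(tp,cv2.COLOR_BGR2HSV)
for a in np.arange(0,1.7,.2):
    P=np.array([[.6+r*np.cos(a),99.2-r*np.sin(a),30] for r in (26,30,34)])
    uv=proj(c,P@Rd.T+t).round().astype(int); print(a.round(1),[hsv[v,u].tolist() for u,v in uv])
P=np.array([[0.6,99.2,88],[.6,129,88],[.6,69,88],[30,99,88]]);uv=proj(c,P@Rd.T+t).round().astype(int);print([hsv[v,u].tolist() for u,v in uv])
b=cv2.imread("pics/top0.png"); d=cv2.absdiff(tp,b).max(2)
for n,(u,v) in dict(ink=(278,143),seal=(290,183),pad=(260,241),burn=(388,162),long=(430,215),short=(399,226)).items(): print(n,int((d[v-14:v+15,u-14:u+15]>60).sum()),end=' ')
```

```text
0.0 [[22, 24, 157], [22, 24, 157], [11, 160, 97]]
0.2 [[20, 21, 178], [16, 21, 155], [13, 174, 97]]
0.4 [[17, 21, 170], [13, 20, 155], [13, 88, 110]]
0.6 [[18, 28, 154], [17, 24, 149], [11, 164, 101]]
0.8 [[24, 16, 78], [9, 19, 92], [14, 166, 117]]
1.0 [[13, 15, 121], [12, 28, 91], [12, 178, 70]]
1.2 [[18, 25, 183], [14, 21, 155], [14, 50, 117]]
1.4 [[14, 23, 185], [19, 23, 185], [18, 24, 192]]
1.6 [[16, 23, 185], [13, 25, 185], [18, 23, 191]]
[[165, 7, 75], [10, 75, 95], [42, 14, 91], [17, 23, 177]]
ink 0 seal 0 pad 304 burn 0 long 0 short 0
```

Run:
```python
from h import *
from workcell import ticket
for f in("top0","top1","top2"):
    im=cv2.imread(f"pics/{f}.png"); hsv=cv2.cvtColor(im,cv2.COLOR_BGR2HSV); m=((hsv[...,1]<70)&(hsv[...,2]>90)).astype(np.uint8)[222:262,240:282]
    ys,xs=np.where(m); print(f,xs.mean()+240,ys.mean()+222,m.sum())
print(ticket.job_done())
```

```text
top0 259.3607594936709 241.16772151898735 316
top1 254.6172839506173 245.27366255144034 486
top2 259.4451612903226 241.0258064516129 310
the job is handed in; nothing more can be done
None
```

I handed the job in at about 40 s of the 72 s allowed. The middle block is in the holder, the holder is seated on the deck, and the key is in the socket with the button's arm over the rim at about 1.4–1.6 rad; the jar, seal stone, burnisher, ink pad and both wrong blocks had not moved in the final top picture. The hand-in returned no verdict, and the final state was checked by numbers only because the picture views were used up.

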